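# Open the café cash box's worn combination lock

### The arm

A 7-joint arm with a two-finger parallel gripper is mounted at the origin on the work surface. World frame = base frame: x ahead of the robot, y to its left, z up, the work surface at z = 0. Lengths are in m, angles in rad, forces in N, time in s.
With the tool pointing down it reaches from about 0.4 to 0.875 m from the base axis. Payload 19.3 kg.
Tool frame: the origin (TCP) lies midway between the tips of the shut fingers; the grasp point (between the pads) lies 19 mm behind it (bot.grip_point_offset is the distance from the TCP to the grasp point, in m); z points along the fingers, y is the direction in which the jaws open and shut (so a half turn about z gives the same grasp; the last joint's range is limited). The gripper opens to 85 mm and grips with 20 to 120 N. Pads are 22 mm wide; open, the fingers measure 114 mm over their backs; the gripper's body (76 mm by 85 mm) begins 54 mm behind the grasp point. The pads swing forward as they close: fully open they stand 13 mm farther back than shut.
Start: joints at [-1.23, 0.521, -0.036, 1.599, 0.021, 1.021, -0.113], TCP at [0.25, 0.573, 0.231] pointing down, gripper open.
Joint ranges: [-2.91, 2.91], [-0.3, 2.13], [-1.5, 1.42], [0.17, 2.43], [-1.26, 4.41], [0.16, 1.93], [-2.52, 2.52]. Speed limits (rad/s): [1.89, 1.89, 2.39, 2.39, 3.01, 3.01, 3.01].

### API

Orientations are given as [roll, pitch, yaw] about the fixed x, y, z axes, in that order (R = Rz(yaw) Ry(pitch) Rx(roll)).
In Python, from workcell import bot, viewer, workorder gives the robot as it stands.
- The arm moves only by the tool move_arm, never from a script. Its argument "plan" is a list of rows, each a list of 6 numbers: the shift along the tool's x, y, z scaled (see below), then the turn, a rotation vector about the tool's x, y, z scaled (see below). A call has 1 to 5 rows; each row shifts and turns the commanded pose from where the row before left it, along the tool's axes as they then stand; what a row does not reach is not made up. The controller multiplies each number of a shift by 0.025 m and each number of a turn by pi rad. A row lasts 1/10 s, in which the tool goes at most 50 mm and 8.59 degrees, less where a joint would pass 70% of its speed; a pose out of reach is approached as far as the arm can. A call with a number of a shift or a turn outside -1 to 1 is refused whole. A call with a gripper value outside its range is refused whole. "claw" is the closure, from -1 (fully open) to 1 (shut), so that 0 is half open, set as the call begins (left out, the last holds). The fingers move at their own pace and stop on an object; "force" is the grip in N (left out, the last holds). Time passes only in rows, so rows that do not move let the fingers close. It gives the time, the measured TCP pose, the force and the opening at its end, in the units of the state.
- bot.observe(): the state, without advancing time (a new reading comes with each control period).
- viewer.grab_frame(name): name is "scene" or "top"; returns the picture (384x512x3 uint8, red, green, blue); there is no depth.
- viewer.camera_info(name): a dict with "K" (3x3 intrinsics, pixels), "R" (3x3) and "t" (3): a world point X has camera coordinates R X + t. Camera axes: x right, y down, z forward; pixel columns grow to the right and rows downward; lengths in m; the calibration is good to about 2 mm. A picture is of the moment at which its call begins. camera_info takes no time and is no camera call.
- workorder.job_done(): hands the job in, once; it reports no verdict.
The state is a dict: "clock": time; "qpos": joint angles; "qd": joint speeds; "joint_efforts": joint torques, N m; "position": TCP position; "tool_rot": TCP orientation; "force": force on the tool from outside, world axes, zero at the start; "moment": the same for the moment, N m; "grip_width": finger opening in m.
Only numpy, scipy, OpenCV 4.12 (cv2) and the standard library are available. Lean on these libraries where they do the work, as an engineer would, in place of code of your own. Each camera call takes 0.05 s, during which the arm holds its last target.

### The job

Unlock the green cash box on the café table: turn its blue dial to 3 and its white dial to 5, then slide the bolt by its black handle fully out of the brass keeper, and let go. The lock is worn, so each dial catches a little before or after its printed number: turn it slowly through the numbers around there until you feel it catch, and do not force it through. Push the bolt gently (if it does not slide, a dial is not caught yet), do not lean on the box, and leave the cups, sugar jar and pepper mill where they stand.

Things in the scene. Friction and masses are not known exactly. Their poses are not given: they have to be found in the camera images.
- cashbox: green steel cash box, fixed, 194 mm (x) by 274 mm (y), 90 mm high; origin at the centre of its underside, x from its bolt side to its dial side, z up. On the lid: blue dial at (22, 62) mm, white dial at (22, -62) mm; a steel bolt along x = -60 mm in two steel guides (26 by 14 mm, 18 mm high) at y = 75 and -75 mm. Each dial has a printed ring of eight marks: 0 long red, 4 medium white, others short white.
- lid_mid (a point): centre of the lid's top. How the lock feels: at a dial's catch a spring pin drops into its code wheel and holds it (0.03 rad of play). Where the catch is differs every time and is not seen. Forced harder than about 0.8 N m the dial runs through the catch and is free again. Left within about 0.07 rad of it, the dial settles in by itself; elsewhere it stays where left and the bolt stays blocked.
- keeper (a point): top centre of the brass keeper block (30 by 20 mm, 22 mm high) on the lid, that the bolt's end sits in when shut.
- dial_left (a joint): angle of the blue dial, rad. 0: its red-tipped end points at the long red bar of its scale (number 0, along the box's +x). Grows clockwise seen from above, one number every 0.785 rad (45 degrees), so the printed 3 is 2.356. Stops at -0.1 and 5.6. Turns with about 0.25 N m; about 0.8 N m in the catch, which lies 0.1 to 0.38 rad to one side or the other of the printed 3.
- dial_left_grip (a point): point on the blue dial's axis at the height to pinch, 117 mm over the table, on the left (+y) of the box as seen from its bolt side. The dial is a disc 68 mm across and 8 mm high with an upright grip bar across it, 52 mm long, 14 mm thick, top 11 mm above this point, disc 18 mm below it. x runs along the bar to its red-tipped pointer end, z up; the frame turns with the dial.
- dial_right (a joint): angle of the white dial, rad. 0: its red-tipped end points at the long red bar of its scale (number 0, along the box's +x). Grows clockwise seen from above, one number every 0.785 rad (45 degrees), so the printed 5 is 3.927. Stops at -0.1 and 5.6. Turns with about 0.25 N m; about 0.8 N m in the catch, which lies 0.1 to 0.38 rad to one side or the other of the printed 5.
- dial_right_grip (a point): point on the white dial's axis at the height to pinch, 117 mm over the table, on the right (-y) of the box as seen from its bolt side. The dial is a disc 68 mm across and 8 mm high with an upright grip bar across it, 52 mm long, 14 mm thick, top 11 mm above this point, disc 18 mm below it. x runs along the bar to its red-tipped pointer end, z up; the frame turns with the dial.
- bolt (a joint): travel of the bolt, m: 0 shut in the brass keeper, 0.045 fully open; it slides along the box's +y, from the white dial's side towards the blue dial's. Free, it takes about 2 N; while either dial is not caught it stops hard after 2.5 mm. It has no spring and stays where it is left.
- bolt_grip (a point): middle of the bolt's black handle: an upright post 18 by 18 mm, top 12 mm above this point, foot 22 mm below it, 32 mm over the box's lid; x, y, z as the box's.
- cup_near_mid (a point): white cup with ink marks beside the box, 86 mm wide at the rim and 66 mm high; point half-way up
- cup_far_mid (a point): the other white cup, same size; point half-way up
- sugar_jar_mid (a point): glass sugar jar with a steel cap, 68 mm wide, 110 mm high; point half-way up
- pepper_mill_mid (a point): dark wooden pepper mill, 54 mm wide, 137 mm high; point half-way up

How it is judged:
By the outcome, as a careful person would: the job done as asked, in the order asked, and still so for the second after the job is handed in, with the robot touching nothing.
It also fails if it takes over 72 s, if anything falls off the work surface, if the arm or the gripper's body presses on something with over 40 N, if the wrist force passes 120 N, or if a joint passes its speed limit or range.

## Working session

There is one attempt and no reset: what is moved stays moved. The work goes in short steps, Python scripts to look and compute and a tool call to move; the robot and the scene stay as the last step left them, time stands still between calls to the robot, and variables do not carry over. Pictures are saved under pics/ and viewed, and the job is handed in when it is done.

Besides the shell and the picture viewer there is one more tool, called after "Request:" as a command line: name --pt "numbers of a row" for each row, then --argument value for the rest. move_arm: Moves the arm, as the interface text tells. Shifts and turns lie within -1 to 1; 1 stands for 0.025 m of shift or pi rad of turn. Its arguments: {"type":"object","properties":{"plan":{"type":"array","items":{"type":"array","items":{"type":"number"}}},"claw":{"type":"number"},"force":{"type":"number"}},"required":["plan"]}

```bash
ls; mkdir -p pics
python3 - <<'E'
from workcell import bot, viewer, workorder
import cv2
print(bot.observe())
for n in("scene","top"):
    f=viewer.grab_frame(n); cv2.imwrite(f"pics/{n}0.png",f[:,:,::-1])
    c=viewer.camera_info(n); print(n,c)
E
```

```text
pics
{'clock': 0.0, 'qpos': array([-1.23022082,  0.52203869, -0.03632892,  1.60000053,  0.02117795,
        1.02110881, -0.11281329]), 'qd': array([ 8.37526692e-04,  1.05029732e-03,  1.44768102e-03, -2.35577035e-05,
        6.64962017e-04,  4.78505960e-04, -1.21339202e-03]), 'joint_efforts': array([-1.36295726e-03, -9.27125144e+01,  1.97878540e+00, -3.69937921e+01,
        1.76878273e-02,  8.12626473e-03, -5.56669215e-05]), 'position': array([0.24946644, 0.57268096, 0.23071301]), 'tool_rot': array([-3.14042312e+00,  6.45644200e-05,  2.73078358e+00]), 'force': array([-0.49216643, -0.76324708, -0.55175054]), 'moment': array([-0.00429229,  0.0006587 , -0.02461245]), 'grip_width': 0.0853726038849736}
scene {'K': array([[429.63737493,   0.        , 252.58362425],
       [  0.        , 429.63737493, 187.57314418],
       [  0.        ,   0.        ,   1.        ]]), 'R': array([[ 0.15736098,  0.98739186, -0.01717056],
       [ 0.71741841, -0.1262491 , -0.68510728],
       [-0.67863713,  0.09549068, -0.72823978]]), 't': array([-0.12431547, -0.28427007,  1.69916082])}
top {'K': array([[400.32337045,   0.        , 256.93647579],
       [  0.        , 400.32337045, 186.17380564],
       [  0.        ,   0.        ,   1.        ]]), 'R': array([[ 0.01079401, -0.99985752, -0.01297795],
       [-0.9942357 , -0.00934697, -0.10680828],
       [ 0.10667176,  0.01405604, -0.99419493]]), 't': array([0.02798922, 0.47217573, 1.16024368])}
```

View pics/scene0.png

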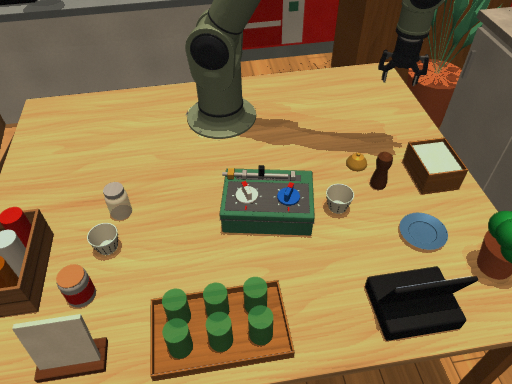

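View pics/top0.png

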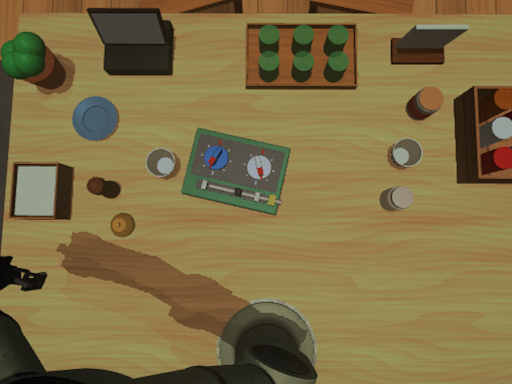

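Run:
```python
import cv2
f=cv2.imread("pics/top0.png"); c=f[120:320,150:420]; cv2.imwrite("pics/topc0.png",cv2.resize(c,None,fx=2.9,fy=2.9,interpolation=cv2.INTER_CUBIC))
```

```text
(no output)
```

View pics/topc0.png

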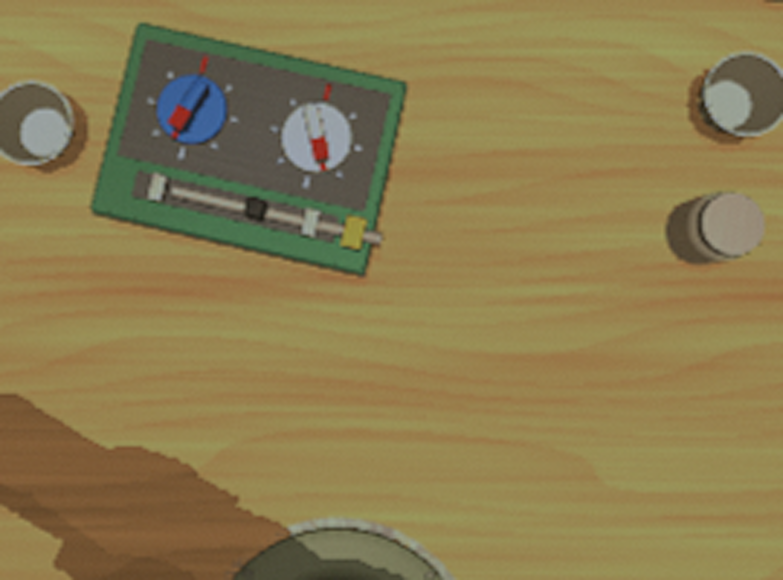

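Run:
```python
import cv2
f=cv2.imread("pics/top0.png"); c=f[125:220,175:300]; cv2.imwrite("pics/topc1.png",cv2.resize(c,None,fx=6,fy=6,interpolation=cv2.INTER_CUBIC))
f=cv2.imread("pics/scene0.png"); c=f[155:245,210:330]; cv2.imwrite("pics/scc1.png",cv2.resize(c,None,fx=6,fy=6,interpolation=cv2.INTER_CUBIC))
```

```text
(no output)
```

View pics/topc1.png

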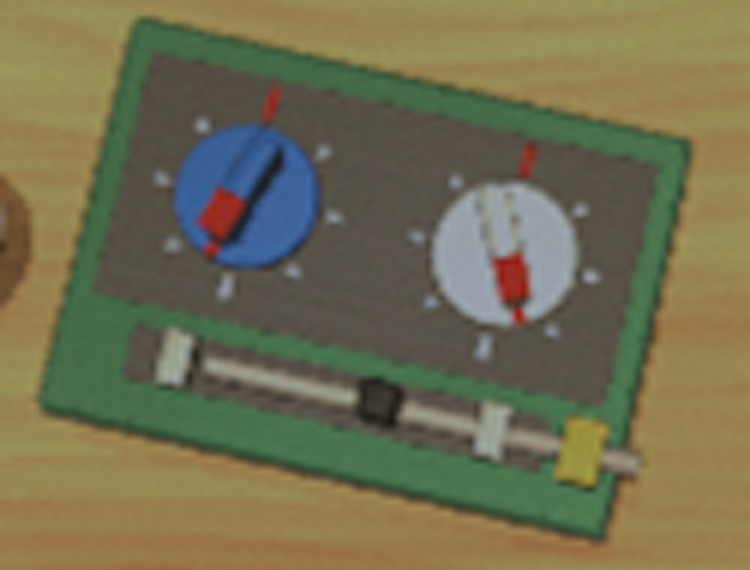

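View pics/scc1.png

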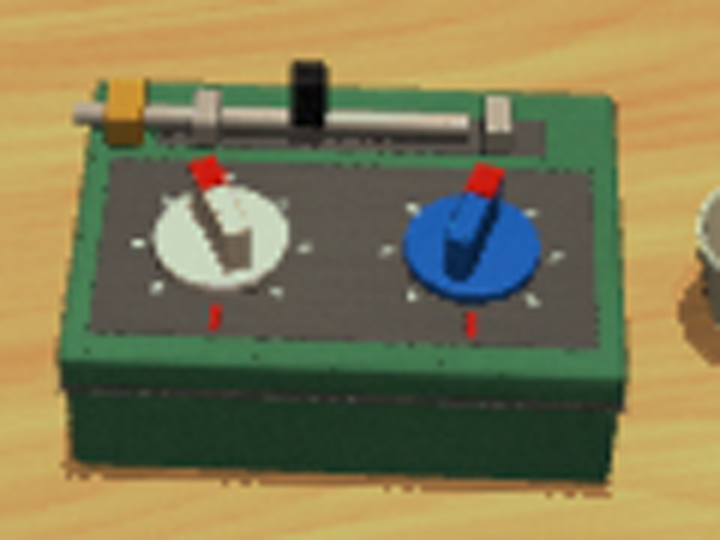

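```bash
cat > h.py <<'E'
from workcell import bot, viewer, workorder
import numpy as np
from scipy.optimize import least_squares
from scipy.spatial.transform import Rotation as Ro
def proj(n,X):
    c=viewer.camera_info(n); p=(c["R"]@np.atleast_2d(X).T).T+c["t"]; q=(c["K"]@p.T).T; return q[:,:2]/q[:,2:]
def ray(n,uv,z):
    c=viewer.camera_info(n); d=c["R"].T@np.linalg.inv(c["K"])@np.array([uv[0],uv[1],1.]); o=-c["R"].T@c["t"]; return o+d*(z-o[2])/d[2]
E
python3 - <<'E'
from h import *
def T(u,v): return (np.array([u,v])+.5)/6-.5+[175,125]
def S(u,v): return (np.array([u,v])+.5)/6-.5+[210,155]
obs=[("top",T(138,17),(.097,.137,.09)),("top",T(691,142),(.097,-.137,.09)),("top",T(603,541),(-.097,-.137,.09)),("top",T(41,410),(-.097,.137,.09)),
("top",T(247,196),(.022,.062,.099)),("top",T(505,253),(.022,-.062,.099)),
("scene",S(62,362),(.097,-.137,.09)),("scene",S(625,383),(.097,.137,.09)),("scene",S(613,95),(-.097,.137,.09)),("scene",S(100,82),(-.097,-.137,.09)),
("scene",S(472,247),(.022,.062,.099)),("scene",S(222,236),(.022,-.062,.099))]
def W(p,b):
    c,s=np.cos(p[2]),np.sin(p[2]); return np.array([p[0]+c*b[0]-s*b[1],p[1]+s*b[0]+c*b[1],b[2]])
for sel in (obs,[o for o in obs if o[0]=="top"],[o for o in obs if o[0]=="scene"]):
    f=lambda p:np.concatenate([proj(n,W(p,b))[0]-uv for n,uv,b in sel])
    r=least_squares(f,[.6,0,-.2]); print(r.x, np.round(r.fun.reshape(-1,2),1).tolist())
    p=r.x
    if sel is obs: P=p
    for nm,b in dict(blue=(.022,.062,.117),white=(.022,-.062,.117),bolt=(-.06,0,.112)).items(): print(nm,W(p,b))
p=P
for nm,c,red in(("blue",(.022,.062,.128),T(220,215)),("white",(.022,-.062,.128),T(513,282))):
    d=(ray("top",red,.128)-W(p,c))[:2]; a=np.arctan2(d[1],d[0])-p[2]; print(nm,"dial",(-a)%(2*np.pi),np.hypot(*d))
for nm,c,red in(("blue",(.022,.062,.128),S(485,180)),("white",(.022,-.062,.128),S(208,172))):
    d=(ray("scene",red,.122)-W(p,c))[:2]; a=np.arctan2(d[1],d[0])-p[2]; print(nm,"dial",(-a)%(2*np.pi),np.hypot(*d))
# bolt position handle top centre
h=ray("top",T(380,398),.124); print(h, W(p,(-.06,0,.124)))
for nm,uv,z in(("cupnear",(162,163),.066),("mill",(96,186),.137),("cupfar",(407,153),.066),("jar",(400,198),.11)): print(nm,ray("top",uv,z))
E
```

```text
[ 0.51119157  0.09184414 -0.2166    ] [[-0.7, -1.2], [1.1, -1.0], [0.6, -0.5], [-1.1, -0.7], [0.1, -0.6], [0.2, -0.3], [-1.1, -1.1], [0.8, -1.3], [0.4, -1.0], [-0.6, -1.3], [0.1, -1.1], [-0.1, -0.6]]
blue [0.54600196 0.1476674  0.117     ]
white [0.51935308 0.02656481 0.117     ]
bolt [0.45259355 0.10473876 0.112     ]
[ 0.5092015   0.09195666 -0.21561151] [[-0.8, -0.5], [1.0, -0.4], [0.6, 0.2], [-1.2, 0.1], [0.1, 0.2], [0.2, 0.4]]
blue [0.54395669 0.14781431 0.117     ]
white [0.51742753 0.02668544 0.117     ]
bolt [0.45059076 0.10479335 0.112     ]
[ 0.51514976  0.09135648 -0.21796854] [[-1.2, -0.1], [1.0, -0.2], [0.6, -0.0], [-0.6, -0.4], [0.2, -0.1], [-0.0, 0.4]]
blue [0.55003651 0.14713205 0.117     ]
white [0.52322192 0.02606605 0.117     ]
bolt [0.45656944 0.10433128 0.112     ]
blue dial 3.4467771006661825 0.01806394980324523
white dial 2.7454508426598787 0.01887452850572189
blue dial 3.3982697436987452 0.02015832802366051
white dial 2.774117326601003 0.02057822841040033
[0.44787376 0.08281858 0.124     ] [0.45259355 0.10473876 0.124     ]
cupnear [0.53222652 0.30699861 0.066     ]
mill [0.45629471 0.46507869 0.137     ]
cupfar [ 0.56737551 -0.39771871  0.066     ]
jar [ 0.4340218 -0.3591     0.11     ]
```

The pictures show a green box, yaw about -0.22 rad. The blue dial's red end is near 4.4 and the white dial's is near 3.5. The black handle sits about 22 mm to the white side of the box's mid line. I'll travel to the blue dial at height.

Request:
move_arm --pt "-1 -0.61 0 0 0 0" --pt "-1 -0.61 0 0 0 0" --pt "-1 -0.61 0 0 0 0" --pt "-1 -0.61 0 0 0 0" --pt "-1 -0.61 0 0 0 0" --claw 0.1 --force 40

```text
clock: 0.6
position: [0.3342, 0.452, 0.2311]
tool_rot: [-3.141, -0.0, 2.731]
force: [0.7, -0.7, -0.4]
grip_width: 0.0381
```

Request:
move_arm --pt "-1 -0.61 0 0 0 0" --pt "-1 -0.61 0 0 0 0" --pt "-1 -0.61 0 0 0 0" --pt "-1 -0.61 0 0 0 0" --pt "-1 -0.61 0 0 0 0"

```text
clock: 1.1
position: [0.4184, 0.3322, 0.2311]
tool_rot: [-3.141, -0.0, 2.731]
force: [0.3, 0.4, 0.7]
grip_width: 0.0385
```

Request:
move_arm --pt "-1 -0.61 0 0 0 0" --pt "-1 -0.61 0 0 0 0" --pt "-1 -0.61 0 0 0 0" --pt "-1 -0.61 0 0 0 0" --pt "-1 -0.61 0 0 0 0"

```text
clock: 1.6
position: [0.5025, 0.2124, 0.2311]
tool_rot: [-3.141, -0.0, 2.731]
force: [0.2, 1.3, -0.5]
grip_width: 0.0383
```

```bash
cat >> h.py <<'E'
def delta(tx,ty,tz,yaw=None):
    o=bot.observe(); R=Ro.from_euler('xyz',o["tool_rot"]).as_matrix()
    d=R.T@(np.array([tx,ty,tz])-o["position"]); print("pos",np.round(o["position"],4),"rot",np.round(o["tool_rot"],3),"F",np.round(o["force"],2),"M",np.round(o["moment"],3),"q",np.round(o["qpos"],2),"t",round(o["clock"],2))
    print("shift units",np.round(d/.025,3))
    if yaw is not None:
        Rt=Ro.from_euler('xyz',[np.pi,0,yaw]).as_matrix(); print("turn units",np.round(Ro.from_matrix(R.T@Rt).as_rotvec()/np.pi,4))
E
python3 -c "
from h import *
delta(.546,.1477,.17,2.646)"
```

```text
pos [0.5025 0.2124 0.2311] rot [-3.141 -0.     2.731] F [ 0.23  1.26 -0.51] M [-0.013 -0.017  0.025] q [-0.55  0.4   0.06  1.81 -0.03  0.93  0.68] t 1.6
shift units [-2.629 -1.676  2.445]
turn units [-0.0001 -0.0001  0.027 ]
```

Request:
move_arm --pt "-0.88 -0.56 0.5 0 0 0" --pt "-0.88 -0.56 0.7 0 0 0" --pt "-0.87 -0.56 1 0 0 0" --pt "0 0 0.245 0 0 0.027" --pt "0 0 0 0 0 0"

```text
clock: 2.1
position: [0.5451, 0.1479, 0.1689]
tool_rot: [-3.14, -0.001, 2.643]
force: [-0.0, 0.9, 0.0]
grip_width: 0.0385
```

Run:
```python
from h import *
import cv2
delta(.546,.1477,.104,2.646)
for n,(x,y,w,h) in dict(top=(175,125,125,95),scene=(230,130,120,90)).items():
    f=viewer.grab_frame(n)[:,:,::-1]; cv2.imwrite(f"pics/{n}1.png",cv2.resize(f[y:y+h,x:x+w],None,fx=5,fy=5,interpolation=cv2.INTER_CUBIC))
```

```text
pos [0.5451 0.1479 0.1689] rot [-3.140e+00 -1.000e-03  2.643e+00] F [-0.02  0.89  0.03] M [ 0.027 -0.005  0.018] q [-0.44  0.51  0.09  1.82 -0.06  0.82  0.76] t 2.1
shift units [-0.041  0.015  2.595]
turn units [-0.0006 -0.0005 -0.001 ]
```

View pics/top1.png

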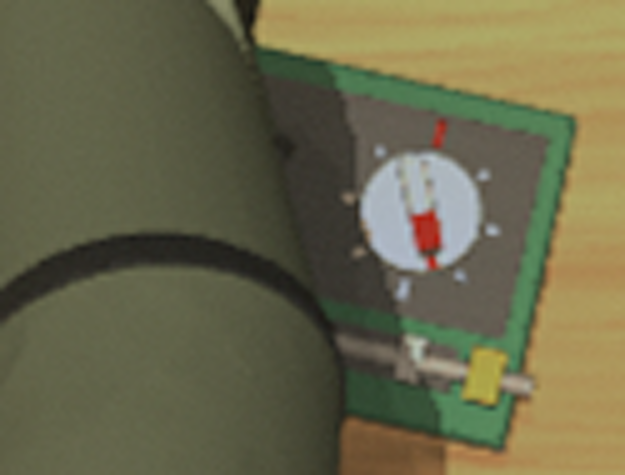

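View pics/scene1.png

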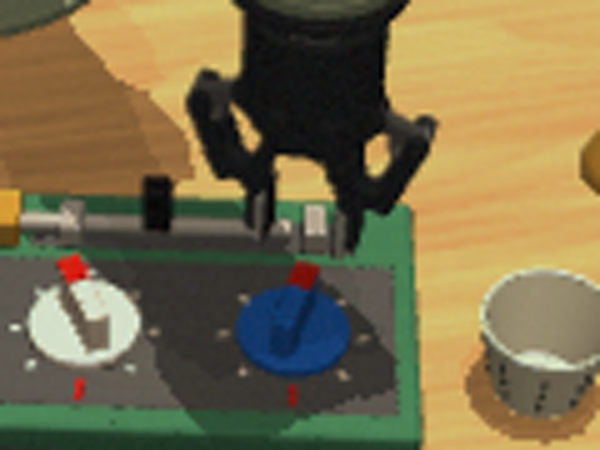

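Request:
move_arm --pt "-0.04 0.02 0.6 0 0 0" --pt "0 0 0.7 0 0 0" --pt "0 0 0.7 0 0 0" --pt "0 0 0.5 0 0 0" --pt "0 0 0 0 0 0"

```text
clock: 2.7
position: [0.546, 0.1491, 0.1068]
tool_rot: [-3.141, -0.001, 2.648]
force: [0.2, -0.0, 0.3]
grip_width: 0.0384
```

Run:
```python
from h import *
import cv2
delta(.546,.1477,.104,2.646)
for n,(x,y,w,h) in dict(scene=(240,140,90,70)).items():
    f=viewer.grab_frame(n)[:,:,::-1]; cv2.imwrite(f"pics/{n}2.png",cv2.resize(f[y:y+h,x:x+w],None,fx=7,fy=7,interpolation=cv2.INTER_CUBIC))
```

```text
pos [0.546  0.1491 0.1068] rot [-3.141e+00 -1.000e-03  2.648e+00] F [ 0.24 -0.02  0.26] M [0.058 0.024 0.032] q [-0.43  0.6   0.08  1.86 -0.07  0.69  0.77] t 2.7
shift units [-0.026 -0.048  0.114]
turn units [-0.0003 -0.0004  0.0006]
```

View pics/scene2.png

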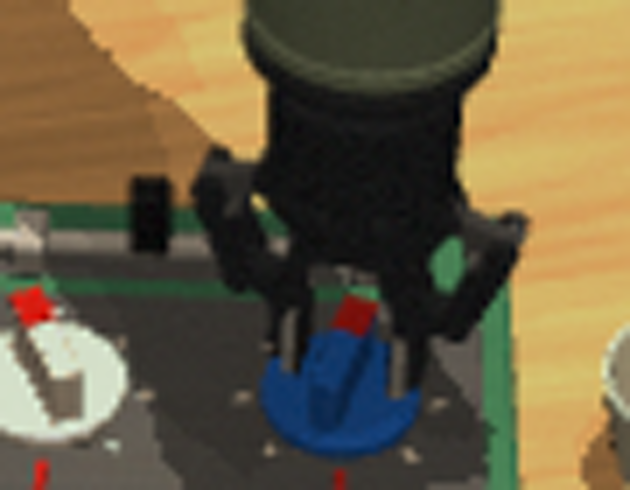

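Request:
move_arm --pt "-0.03 -0.05 0.11 0 0 0" --pt "0 0 0 0 0 0" --pt "0 0 0 0 0 0" --claw 0.5 --force 30

```text
clock: 3.05
position: [0.547, 0.1473, 0.1054]
tool_rot: [3.141, 0.0, 2.646]
force: [0.3, 0.2, 1.0]
grip_width: 0.0214
```

Request:
move_arm --pt "0 0 0 0 0 0" --pt "0 0 0 0 0 0" --pt "0 0 0 0 0 0" --pt "0 0 0 0 0 0" --claw 1

```text
clock: 3.45
position: [0.5465, 0.1463, 0.1055]
tool_rot: [-3.141, 0.0, 2.645]
force: [-4.8, -6.6, 9.6]
grip_width: 0.0136
```

Run:
```python
from h import *
import cv2
delta(.546,.1477,.104,2.646)
```

```text
pos [0.5465 0.1463 0.1055] rot [-3.141  0.     2.645] F [-4.82 -6.64  9.61] M [-1.204  0.944 -0.241] q [-0.42  0.6   0.08  1.87 -0.07  0.68  0.77] t 3.45
shift units [0.044 0.038 0.059]
turn units [-0.0003  0.     -0.0003]
```

Request:
move_arm --pt "0 -0.05 -0.05 0 0 0" --pt "0 0 0 0 0 0" --pt "0 0 0 0 0 0"

```text
clock: 3.75
position: [0.5463, 0.1462, 0.1057]
tool_rot: [3.141, 0.0, 2.646]
force: [5.8, 1.0, -14.9]
grip_width: 0.0132
```

Run:
```python
from h import *
import cv2
delta(.546,.1477,.104,2.646)
```

```text
pos [0.5463 0.1462 0.1057] rot [3.141 0.    2.646] F [  5.79   0.96 -14.85] M [ 0.195 -1.121 -0.244] q [-0.42  0.6   0.08  1.87 -0.07  0.68  0.77] t 3.75
shift units [0.038 0.046 0.069]
turn units [ 0.0001  0.0001 -0.    ]
```

Request:
move_arm --pt "-0.015 0.012 0.03 0 0 0" --pt "0 0 0 0 0 0" --pt "0 0 0 0 0 0"

```text
clock: 4.05
position: [0.5464, 0.1463, 0.1056]
tool_rot: [-3.141, -0.0, 2.646]
force: [-3.3, 0.3, 2.8]
grip_width: 0.0137
```

Run:
```python
from h import *
import cv2
delta(.546,.1477,.104,2.646)
```

```text
pos [0.5464 0.1463 0.1056] rot [-3.141 -0.     2.646] F [-3.32  0.29  2.82] M [-0.185  0.755 -0.219] q [-0.42  0.6   0.08  1.87 -0.07  0.68  0.77] t 4.05
shift units [0.04  0.044 0.063]
turn units [-0.0001 -0.0001 -0.    ]
```

Request:
move_arm --pt "0 0 0 0 0 -0.01" --pt "0 0 0 0 0 -0.01" --pt "0 0 0 0 0 0"

```text
clock: 4.35
position: [0.5465, 0.1463, 0.1056]
tool_rot: [3.142, -0.0, 2.711]
force: [-5.4, 0.2, 6.3]
grip_width: 0.0133
```

```bash
cat > s.py <<'E'
from h import *
o=bot.observe(); R=Ro.from_euler('xyz',o["tool_rot"]).as_matrix()
print("t",round(o["clock"],2),"yaw",round(o["tool_rot"][2],4),"pos",np.round(o["position"],4),"Ftool",np.round(R.T@o["force"],1),"M",np.round(o["moment"],3),"tau",np.round(o["joint_efforts"][6],3),"q7",round(o["qpos"][6],3),"w",round(o["grip_width"],4))
E
python3 s.py
```

```text
t 4.35 yaw 2.7115 pos [0.5465 0.1463 0.1056] Ftool [ 5.  -2.1 -6.3] M [-0.105  1.164 -0.142] tau 0.853 q7 0.823 w 0.0133
```

Request:
move_arm --pt "0.01 0 0 0 0 -0.01" --pt "0 0 0 0 0 -0.01" --pt "0 0 0 0 0 -0.01" --pt "0 0 0 0 0 -0.01" --pt "0 0 0 0 0 -0.01"

```text
clock: 4.85
position: [0.5465, 0.1464, 0.1056]
tool_rot: [3.141, 0.0, 2.869]
force: [-4.5, -0.7, 4.7]
grip_width: 0.0136
```

```bash
python3 s.py
```

```text
t 4.85 yaw 2.8686 pos [0.5465 0.1464 0.1056] Ftool [ 4.2 -1.9 -4.7] M [-0.183  0.764 -0.311] tau -0.527 q7 0.945 w 0.0136
```

Request:
move_arm --pt "0 0 0 0 0 -0.01" --pt "0 0 0 0 0 -0.01" --pt "0 0 0 0 0 -0.01" --pt "0 0 0 0 0 -0.01" --pt "0 0 0 0 0 -0.01"

```text
clock: 5.35
position: [0.5465, 0.1465, 0.1056]
tool_rot: [3.141, 0.0, 3.026]
force: [-3.8, 0.3, 4.5]
grip_width: 0.0129
```

```bash
python3 s.py
```

```text
t 5.35 yaw 3.0257 pos [0.5465 0.1465 0.1056] Ftool [ 3.8 -0.2 -4.5] M [-0.05   0.689 -0.262] tau -0.537 q7 1.068 w 0.0129
```

Request:
move_arm --pt "0 0 0 0 0 -0.01" --pt "0 0 0 0 0 -0.01" --pt "0 0 0 0 0 -0.01" --pt "0 0 0 0 0 -0.01" --pt "0 0 0 0 0 -0.01"

```text
clock: 5.85
position: [0.5465, 0.1465, 0.1056]
tool_rot: [3.141, 0.0, -3.1]
force: [-4.5, 0.9, 5.1]
grip_width: 0.0129
```

```bash
python3 s.py
python3 - <<'E'
from h import *
import cv2
for n,(x,y,w,h) in dict(scene=(240,140,90,70)).items():
    f=viewer.grab_frame(n)[:,:,::-1]; cv2.imwrite(f"pics/{n}3.png",cv2.resize(f[y:y+h,x:x+w],None,fx=7,fy=7,interpolation=cv2.INTER_CUBIC))
E
```

```text
t 5.85 yaw -3.1004 pos [0.5465 0.1465 0.1056] Ftool [ 4.4  1.1 -5.1] M [ 0.031  0.698 -0.308] tau -0.535 q7 1.191 w 0.0129
```

View pics/scene3.png

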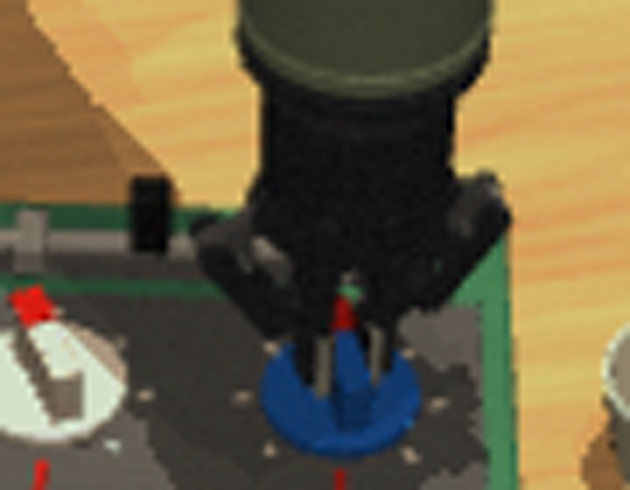

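Request:
move_arm --pt "0 0 0 0 0 0.001" --pt "0 0 0 0 0 0"

```text
clock: 6.1
position: [0.5465, 0.1465, 0.1056]
tool_rot: [3.141, 0.0, -3.104]
force: [-3.7, 0.6, 4.8]
grip_width: 0.0134
```

```bash
python3 s.py
```

```text
t 6.1 yaw -3.1045 pos [0.5465 0.1465 0.1056] Ftool [ 3.7  0.8 -4.8] M [-0.072  0.686  0.063] tau -0.101 q7 1.188 w 0.0134
```

Request:
move_arm --pt "0 0 0 0 0 0.001" --pt "0 0 0 0 0 0"

```text
clock: 6.3
position: [0.5465, 0.1465, 0.1056]
tool_rot: [3.141, 0.0, -3.107]
force: [-3.7, 0.5, 6.3]
grip_width: 0.0133
```

```bash
python3 s.py
```

```text
t 6.3 yaw -3.1074 pos [0.5465 0.1465 0.1056] Ftool [ 3.7  0.7 -6.3] M [-0.067  0.706  0.21 ] tau -0.256 q7 1.186 w 0.0133
```

Request:
move_arm --pt "0 0 0 0 0 -0.002" --pt "0 0 0 0 0 -0.003" --pt "0 0 0 0 0 -0.003" --pt "0 0 0 0 0 -0.003" --pt "0 0 0 0 0 -0.003" --force 20

```text
clock: 6.8
position: [0.5465, 0.1465, 0.1056]
tool_rot: [3.141, 0.0, -3.063]
force: [-2.8, 1.7, 4.9]
grip_width: 0.0134
```

```bash
python3 s.py
```

```text
t 6.8 yaw -3.0635 pos [0.5465 0.1465 0.1056] Ftool [ 2.7  1.9 -4.9] M [ 0.024  0.66  -0.204] tau -0.007 q7 1.22 w 0.0134
```

Request:
move_arm --pt "0 0 0 0 0 -0.004" --pt "0 0 0 0 0 -0.004" --pt "0 0 0 0 0 -0.004"

```text
clock: 7.1
position: [0.5465, 0.1465, 0.1055]
tool_rot: [3.141, 0.0, -3.026]
force: [-3.7, 1.2, 4.6]
grip_width: 0.0136
```

```bash
python3 s.py
```

```text
t 7.1 yaw -3.0257 pos [0.5465 0.1465 0.1055] Ftool [ 3.5  1.6 -4.6] M [ 0.065  0.646 -0.249] tau -0.064 q7 1.25 w 0.0136
```

Request:
move_arm --pt "0 0 0 0 0 -0.004" --pt "0 0 0 0 0 -0.004" --pt "0 0 0 0 0 -0.004"

```text
clock: 7.4
position: [0.5465, 0.1466, 0.1056]
tool_rot: [3.141, 0.0, -2.988]
force: [-2.8, 0.8, 4.8]
grip_width: 0.0131
```

```bash
python3 s.py
```

```text
t 7.4 yaw -2.988 pos [0.5465 0.1466 0.1056] Ftool [ 2.7  1.2 -4.8] M [ 0.059  0.718 -0.272] tau -0.09 q7 1.28 w 0.0131
```

Request:
move_arm --pt "0 0 0 0 0 -0.003" --pt "0 0 0 0 0 -0.003" --pt "0 0 0 0 0 -0.003"

```text
clock: 7.7
position: [0.5465, 0.1466, 0.1056]
tool_rot: [3.141, 0.0, -2.96]
force: [-3.8, 0.8, 4.0]
grip_width: 0.0131
```

```bash
python3 s.py
```

```text
t 7.7 yaw -2.9598 pos [0.5465 0.1466 0.1056] Ftool [ 3.6  1.5 -4. ] M [ 0.139  0.631 -0.282] tau 0.029 q7 1.302 w 0.0131
```

Request:
move_arm --pt "0 0 0 0 0 -0.003" --pt "0 0 0 0 0 -0.003" --pt "0 0 0 0 0 -0.003"

```text
clock: 8.0
position: [0.5465, 0.1466, 0.1056]
tool_rot: [3.141, 0.0, -2.932]
force: [-3.7, 0.4, 3.9]
grip_width: 0.0133
```

```bash
python3 s.py
```

```text
t 8.0 yaw -2.9316 pos [0.5465 0.1466 0.1056] Ftool [ 3.5  1.1 -3.9] M [ 0.146  0.66  -0.226] tau 0.011 q7 1.325 w 0.0133
```

Request:
move_arm --pt "0 0 0 0 0 -0.003" --pt "0 0 0 0 0 -0.003" --pt "0 0 0 0 0 -0.003"

```text
clock: 8.3
position: [0.5465, 0.1466, 0.1056]
tool_rot: [3.141, 0.0, -2.903]
force: [-3.7, 0.8, 4.9]
grip_width: 0.0134
```

```bash
python3 s.py
```

```text
t 8.3 yaw -2.9033 pos [0.5465 0.1466 0.1056] Ftool [ 3.4  1.6 -4.9] M [ 0.186  0.661 -0.295] tau 0.051 q7 1.347 w 0.0134
```

Request:
move_arm --pt "0 0 0 0 0 -0.003" --pt "0 0 0 0 0 -0.003" --pt "0 0 0 0 0 -0.003"

```text
clock: 8.6
position: [0.5465, 0.1467, 0.1056]
tool_rot: [3.141, 0.0, -2.875]
force: [-3.5, 1.0, 5.1]
grip_width: 0.0136
```

```bash
python3 s.py
```

```text
t 8.6 yaw -2.8751 pos [0.5465 0.1467 0.1056] Ftool [ 3.1  1.9 -5.1] M [ 0.172  0.717 -0.254] tau 0.027 q7 1.369 w 0.0136
```

Request:
move_arm --pt "0 0 0 0 0 -0.003" --pt "0 0 0 0 0 -0.003" --pt "0 0 0 0 0 -0.003"

```text
clock: 8.9
position: [0.5465, 0.1466, 0.1056]
tool_rot: [3.141, 0.0, -2.847]
force: [-3.3, 1.0, 3.9]
grip_width: 0.0133
```

```bash
python3 s.py
```

```text
t 8.9 yaw -2.8469 pos [0.5465 0.1466 0.1056] Ftool [ 2.9  2.  -3.9] M [ 0.186  0.679 -0.256] tau 0.008 q7 1.392 w 0.0133
```

Request:
move_arm --pt "0 0 0 0 0 -0.003" --pt "0 0 0 0 0 -0.003" --pt "0 0 0 0 0 -0.003"

```text
clock: 9.2
position: [0.5465, 0.1467, 0.1056]
tool_rot: [3.141, 0.0, -2.818]
force: [-3.7, 0.9, 5.0]
grip_width: 0.0134
```

```bash
python3 s.py
```

```text
t 9.2 yaw -2.8185 pos [0.5465 0.1467 0.1056] Ftool [ 3.2  2.1 -5. ] M [ 0.181  0.636 -0.247] tau -0.029 q7 1.414 w 0.0134
```

Request:
move_arm --pt "0 0 0 0 0 -0.003" --pt "0 0 0 0 0 -0.003" --pt "0 0 0 0 0 -0.003"

```text
clock: 9.5
position: [0.5465, 0.1467, 0.1055]
tool_rot: [3.141, 0.0, -2.79]
force: [-2.8, 1.1, 4.9]
grip_width: 0.0133
```

```bash
python3 s.py
```

```text
t 9.5 yaw -2.7901 pos [0.5465 0.1467 0.1055] Ftool [ 2.2  2.  -4.9] M [ 0.204  0.689 -0.199] tau -0.081 q7 1.437 w 0.0133
```

Request:
move_arm --pt "0 0 0 0 0 -0.003" --pt "0 0 0 0 0 -0.003" --pt "0 0 0 0 0 -0.003"

```text
clock: 9.8
position: [0.5465, 0.1467, 0.1056]
tool_rot: [3.141, 0.001, -2.762]
force: [-3.6, 1.2, 4.7]
grip_width: 0.0133
```

```bash
python3 s.py
```

```text
t 9.8 yaw -2.7618 pos [0.5465 0.1467 0.1056] Ftool [ 2.9  2.5 -4.7] M [ 0.162  0.685 -0.134] tau -0.16 q7 1.459 w 0.0133
```

Request:
move_arm --pt "0 0 0 0 0 -0.003" --pt "0 0 0 0 0 -0.003"

```text
clock: 10.0
position: [0.5465, 0.1467, 0.1056]
tool_rot: [3.141, 0.001, -2.743]
force: [-3.3, 2.0, 5.7]
grip_width: 0.0132
```

```bash
python3 s.py
```

```text
t 10.0 yaw -2.7429 pos [0.5465 0.1467 0.1056] Ftool [ 2.2  3.1 -5.7] M [ 0.173  0.677 -0.069] tau -0.179 q7 1.474 w 0.0132
```

Request:
move_arm --pt "0 0 0 0 0 -0.003" --pt "0 0 0 0 0 -0.003"

```text
clock: 10.2
position: [0.5465, 0.1467, 0.1056]
tool_rot: [3.141, 0.001, -2.724]
force: [-4.1, 1.4, 4.5]
grip_width: 0.0132
```

```bash
python3 s.py
```

```text
t 10.2 yaw -2.7239 pos [0.5465 0.1467 0.1056] Ftool [ 3.2  3.  -4.5] M [0.128 0.672 0.013] tau -0.272 q7 1.489 w 0.0132
```

Request:
move_arm --pt "0 0 0 0 0 -0.002" --pt "0 0 0 0 0 -0.002"

```text
clock: 10.4
position: [0.5465, 0.1467, 0.1056]
tool_rot: [3.141, 0.001, -2.712]
force: [-4.1, 1.6, 5.3]
grip_width: 0.0131
```

```bash
python3 s.py
```

```text
t 10.4 yaw -2.7115 pos [0.5465 0.1467 0.1056] Ftool [ 3.   3.2 -5.3] M [ 0.205  0.704 -0.11 ] tau -0.073 q7 1.499 w 0.0131
```

Request:
move_arm --pt "0 0 0 0 0 -0.002" --pt "0 0 0 0 0 0"

```text
clock: 10.6
position: [0.5465, 0.1467, 0.1056]
tool_rot: [3.141, 0.001, -2.706]
force: [-3.7, 1.6, 5.9]
grip_width: 0.0132
```

```bash
python3 s.py
```

```text
t 10.6 yaw -2.7055 pos [0.5465 0.1467 0.1056] Ftool [ 2.7  3.  -5.9] M [ 0.294  0.739 -0.064] tau 0.226 q7 1.504 w 0.0132
```

Request:
move_arm --pt "0 0 0 0 0 -0.002" --pt "0 0 0 0 0 0"

```text
clock: 10.8
position: [0.5465, 0.1467, 0.1056]
tool_rot: [3.141, 0.001, -2.699]
force: [-3.8, 2.9, 5.5]
grip_width: 0.0131
```

```bash
python3 s.py
```

```text
t 10.8 yaw -2.6993 pos [0.5465 0.1467 0.1056] Ftool [ 2.2  4.2 -5.5] M [ 0.244  0.687 -0.104] tau 0.259 q7 1.509 w 0.0131
```

Request:
move_arm --pt "0 0 0 0 0 -0.002" --pt "0 0 0 0 0 0"

```text
clock: 11.0
position: [0.5465, 0.1467, 0.1056]
tool_rot: [3.141, 0.0, -2.693]
force: [-4.0, 2.5, 5.2]
grip_width: 0.0134
```

```bash
python3 s.py
```

```text
t 11.0 yaw -2.6931 pos [0.5465 0.1467 0.1056] Ftool [ 2.5  4.  -5.2] M [ 0.273  0.757 -0.147] tau 0.298 q7 1.514 w 0.0134
```

Request:
move_arm --pt "0 0 0 0 0 -0.002" --pt "0 0 0 0 0 0"

```text
clock: 11.2
position: [0.5465, 0.1467, 0.1056]
tool_rot: [3.141, 0.001, -2.687]
force: [-3.4, 1.7, 4.2]
grip_width: 0.0135
```

```bash
python3 s.py
```

```text
t 11.2 yaw -2.6868 pos [0.5465 0.1467 0.1056] Ftool [ 2.3  3.  -4.2] M [ 0.316  0.77  -0.201] tau 0.325 q7 1.519 w 0.0135
```

Request:
move_arm --pt "0 0 0 0 0 -0.002" --pt "0 0 0 0 0 0"

```text
clock: 11.4
position: [0.5465, 0.1467, 0.1056]
tool_rot: [3.141, 0.001, -2.681]
force: [-3.6, 2.6, 5.1]
grip_width: 0.0133
```

```bash
python3 s.py
```

```text
t 11.4 yaw -2.6805 pos [0.5465 0.1467 0.1056] Ftool [ 2.1  3.9 -5.1] M [ 0.337  0.708 -0.278] tau 0.323 q7 1.524 w 0.0133
```

Request:
move_arm --pt "0 0 0 0 0 -0.002" --pt "0 0 0 0 0 0"

```text
clock: 11.6
position: [0.5465, 0.1467, 0.1056]
tool_rot: [3.141, 0.001, -2.674]
force: [-3.0, 1.4, 5.2]
grip_width: 0.013
```

```bash
python3 s.py
```

```text
t 11.6 yaw -2.6742 pos [0.5465 0.1467 0.1056] Ftool [ 2.   2.6 -5.2] M [ 0.337  0.75  -0.236] tau 0.325 q7 1.529 w 0.013
```

Request:
move_arm --pt "0 0 0 0 0 -0.002" --pt "0 0 0 0 0 0"

```text
clock: 11.8
position: [0.5465, 0.1467, 0.1056]
tool_rot: [3.141, 0.0, -2.668]
force: [-3.0, 1.3, 5.4]
grip_width: 0.0136
```

```bash
python3 s.py
```

```text
t 11.8 yaw -2.6679 pos [0.5465 0.1467 0.1056] Ftool [ 2.1  2.5 -5.4] M [ 0.312  0.776 -0.175] tau 0.325 q7 1.534 w 0.0136
```

Request:
move_arm --pt "0 0 0 0 0 -0.002" --pt "0 0 0 0 0 0"

```text
clock: 12.0
position: [0.5465, 0.1468, 0.1056]
tool_rot: [3.141, 0.001, -2.662]
force: [-3.6, 2.0, 4.9]
grip_width: 0.0132
```

```bash
python3 s.py
```

```text
t 12.0 yaw -2.6617 pos [0.5465 0.1468 0.1056] Ftool [ 2.3  3.5 -4.9] M [ 0.288  0.717 -0.143] tau 0.325 q7 1.539 w 0.0132
```

Request:
move_arm --pt "0 0 0 0 0 -0.002" --pt "0 0 0 0 0 0"

```text
clock: 12.2
position: [0.5465, 0.1467, 0.1056]
tool_rot: [3.141, 0.001, -2.655]
force: [-3.6, 2.0, 5.0]
grip_width: 0.0134
```

```bash
python3 s.py
```

```text
t 12.2 yaw -2.6553 pos [0.5465 0.1467 0.1056] Ftool [ 2.3  3.4 -5. ] M [ 0.334  0.751 -0.249] tau 0.325 q7 1.544 w 0.0134
```

Request:
move_arm --pt "0 0 0 0 0 -0.002" --pt "0 0 0 0 0 0"

```text
clock: 12.4
position: [0.5465, 0.1467, 0.1055]
tool_rot: [3.141, 0.001, -2.649]
force: [-3.4, 1.6, 5.2]
grip_width: 0.0132
```

```bash
python3 s.py
```

```text
t 12.4 yaw -2.6491 pos [0.5465 0.1467 0.1055] Ftool [ 2.2  3.1 -5.2] M [ 0.312  0.787 -0.186] tau 0.329 q7 1.549 w 0.0132
```

Request:
move_arm --pt "0 0 0 0 0 -0.003" --pt "0 0 0 0 0 -0.003"

```text
clock: 12.6
position: [0.5465, 0.1468, 0.1056]
tool_rot: [3.141, 0.001, -2.63]
force: [-3.8, 2.4, 4.7]
grip_width: 0.0133
```

```bash
python3 s.py
```

```text
t 12.6 yaw -2.6302 pos [0.5465 0.1468 0.1056] Ftool [ 2.1  4.  -4.7] M [ 0.338  0.766 -0.368] tau 0.104 q7 1.564 w 0.0133
```

Request:
move_arm --pt "0 0 0 0 0 -0.003"

```text
clock: 12.7
position: [0.5465, 0.1467, 0.1056]
tool_rot: [3.141, 0.001, -2.621]
force: [-4.5, 1.8, 5.1]
grip_width: 0.0134
```

```bash
python3 s.py
```

```text
t 12.7 yaw -2.6209 pos [0.5465 0.1467 0.1056] Ftool [ 3.   3.8 -5.1] M [ 0.399  0.735 -0.419] tau 0.201 q7 1.572 w 0.0134
```

Request:
move_arm --pt "0 0 0 0 0 0.004" --pt "0 0 0 0 0 0.004" --pt "0 0 0 0 0 0.004" --pt "0 0 0 0 0 0.004"

```text
clock: 13.1
position: [0.5465, 0.1467, 0.1056]
tool_rot: [3.141, 0.001, -2.671]
force: [-3.8, 1.3, 5.3]
grip_width: 0.0135
```

```bash
python3 s.py
```

```text
t 13.1 yaw -2.6712 pos [0.5465 0.1467 0.1056] Ftool [ 2.8  2.9 -5.3] M [0.209 0.767 0.221] tau 0.09 q7 1.531 w 0.0135
```

Request:
move_arm --pt "0 0 0 0 0 0.003" --pt "0 0 0 0 0 0.003" --pt "0 0 0 0 0 0.003"

```text
clock: 13.4
position: [0.5465, 0.1467, 0.1056]
tool_rot: [3.141, 0.0, -2.699]
force: [-2.5, 1.7, 4.8]
grip_width: 0.0132
```

```bash
python3 s.py
```

```text
t 13.4 yaw -2.6993 pos [0.5465 0.1467 0.1056] Ftool [ 1.6  2.6 -4.8] M [0.181 0.676 0.263] tau -0.01 q7 1.509 w 0.0132
```

Request:
move_arm --pt "0 0 0 0 0 0.003" --pt "0 0 0 0 0 0.002"

```text
clock: 13.6
position: [0.5465, 0.1467, 0.1056]
tool_rot: [3.141, 0.0, -2.715]
force: [-3.8, 1.5, 5.1]
grip_width: 0.0131
```

```bash
python3 s.py
```

```text
t 13.6 yaw -2.7149 pos [0.5465 0.1467 0.1056] Ftool [ 2.8  3.  -5.1] M [0.065 0.731 0.361] tau -0.291 q7 1.496 w 0.0131
```

Request:
move_arm --pt "0 0 0 0 0 0.003"

```text
clock: 13.7
position: [0.5465, 0.1467, 0.1056]
tool_rot: [3.141, 0.001, -2.724]
force: [-2.8, 1.6, 5.3]
grip_width: 0.0135
```

```bash
python3 s.py
```

```text
t 13.7 yaw -2.7241 pos [0.5465 0.1467 0.1056] Ftool [ 1.9  2.5 -5.3] M [0.042 0.649 0.476] tau -0.166 q7 1.489 w 0.0135
```

Request:
move_arm --pt "0 0 0 0 0 -0.005" --pt "0 0 0 0 0 -0.005" --pt "0 0 0 0 0 -0.005" --pt "0 0 0 0 0 0" --pt "0 0 0 0 0 0"

```text
clock: 14.2
position: [0.5465, 0.1467, 0.1056]
tool_rot: [3.141, 0.0, -2.677]
force: [-2.5, 2.2, 4.9]
grip_width: 0.0133
```

```bash
python3 s.py
```

```text
t 14.2 yaw -2.6775 pos [0.5465 0.1467 0.1056] Ftool [ 1.3  3.1 -4.9] M [ 0.304  0.761 -0.184] tau 0.17 q7 1.527 w 0.0133
```

Request:
move_arm --pt "0 0 0 0 0 0" --pt "0 0 0 0 0 0" --pt "0 0 -0.2 0 0 0" --pt "0 0 -0.6 0 0 0" --pt "0 0 -1 0 0 0" --claw 0.1

```text
clock: 14.7
position: [0.5458, 0.1461, 0.1502]
tool_rot: [3.141, -0.002, -2.679]
force: [0.8, -0.3, 0.1]
grip_width: 0.0386
```

Request:
move_arm --pt "0 0 -1 0 0 0" --pt "0 0 0 0 0 0"

```text
clock: 14.9
position: [0.5479, 0.1467, 0.1787]
tool_rot: [-3.141, 0.005, -2.679]
force: [0.2, 0.3, -1.2]
grip_width: 0.0385
```

```bash
python3 s.py; python3 -c "
from h import *
delta(.5194,.026,.165,-2.977)"
```

```text
t 14.9 yaw -2.6791 pos [0.5479 0.1467 0.1787] Ftool [-0.3  0.2  1.2] M [ 0.045 -0.069 -0.032] tau 0.221 q7 1.553 w 0.0385
pos [0.5479 0.1467 0.1787] rot [-3.141  0.005 -2.679] F [ 0.17  0.34 -1.24] M [ 0.045 -0.069 -0.032] q [-0.22  0.5  -0.2   1.8   0.13  0.85  1.55] t 14.9
shift units [ 3.178 -3.812  0.536]
turn units [-0.      0.0015  0.0948]
```

Request:
move_arm --pt "0.8 -0.96 0 0 0 0" --pt "0.8 -0.96 0 0 0 0" --pt "0.8 -0.96 0.2 0 0 0" --pt "0.8 -0.95 0.3 0 0 0"

```text
clock: 15.3
position: [0.5173, 0.0238, 0.163]
tool_rot: [-3.141, 0.001, -2.679]
force: [0.2, -0.4, -1.2]
grip_width: 0.0385
```

Request:
move_arm --pt "0 0 0 0 0 0.032" --pt "0 0 0 0 0 0.032" --pt "0 0 0 0 0 0.031" --pt "0 0 0 0 0 0"

```text
clock: 15.7
position: [0.5175, 0.0249, 0.1628]
tool_rot: [-3.141, -0.0, -2.979]
force: [-0.0, 0.0, -0.4]
grip_width: 0.0386
```

```bash
python3 -c "
from h import *
import cv2
delta(.5198,.0255,.105,-2.977)
for n,(x,y,w,h) in dict(scene=(190,120,130,100),top=(175,125,125,95)).items():
    f=viewer.grab_frame(n)[:,:,::-1]; cv2.imwrite(f'pics/{n}4.png',cv2.resize(f[y:y+h,x:x+w],None,fx=6,fy=6,interpolation=cv2.INTER_CUBIC))
"
```

```text
pos [0.5175 0.0249 0.1628] rot [-3.141 -0.    -2.979] F [-0.    0.02 -0.4 ] M [ 0.055 -0.041  0.03 ] q [-0.08  0.45 -0.11  1.94  0.07  0.76  1.5 ] t 15.7
shift units [-0.095  0.009  2.314]
turn units [-0.0001 -0.     -0.0007]
```

View pics/scene4.png

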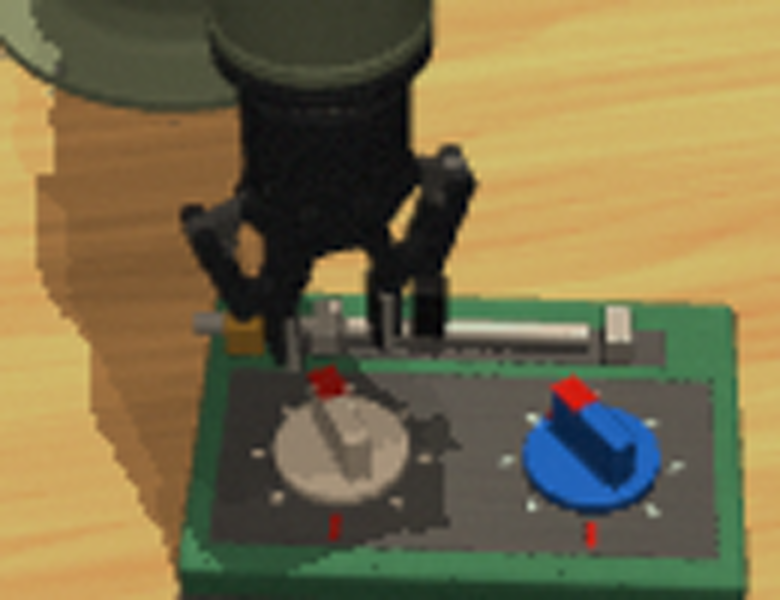

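View pics/top4.png

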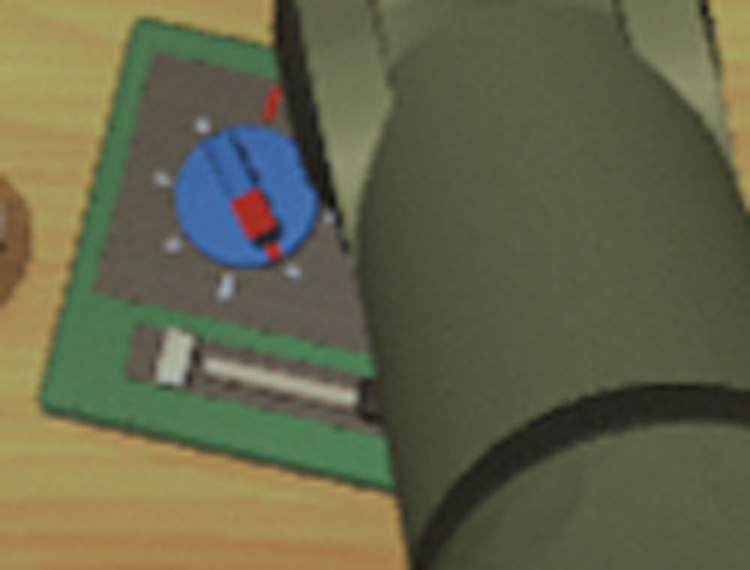

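Request:
move_arm --pt "-0.1 0.01 0.5 0 0 0" --pt "0 0 0.6 0 0 0" --pt "0 0 0.6 0 0 0" --pt "0 0 0.57 0 0 0" --pt "0 0 0 0 0 0"

```text
clock: 16.3
position: [0.5189, 0.0256, 0.104]
tool_rot: [3.141, -0.003, -2.976]
force: [0.0, 0.1, -0.6]
grip_width: 0.0386
```

```bash
python3 -c "
from h import *
import cv2
delta(.5198,.0255,.1055,-2.977)
for n,(x,y,w,h) in dict(scene=(210,140,100,75)).items():
    f=viewer.grab_frame(n)[:,:,::-1]; cv2.imwrite(f'pics/{n}5.png',cv2.resize(f[y:y+h,x:x+w],None,fx=7,fy=7,interpolation=cv2.INTER_CUBIC))
"
```

```text
pos [0.5189 0.0256 0.104 ] rot [ 3.141e+00 -3.000e-03 -2.976e+00] F [ 0.    0.1  -0.59] M [0.029 0.04  0.057] q [-0.09  0.54 -0.1   1.98  0.09  0.63  1.49] t 16.3
shift units [-0.036 -0.009 -0.059]
turn units [ 0.0001 -0.001   0.0004]
```

View pics/scene5.png

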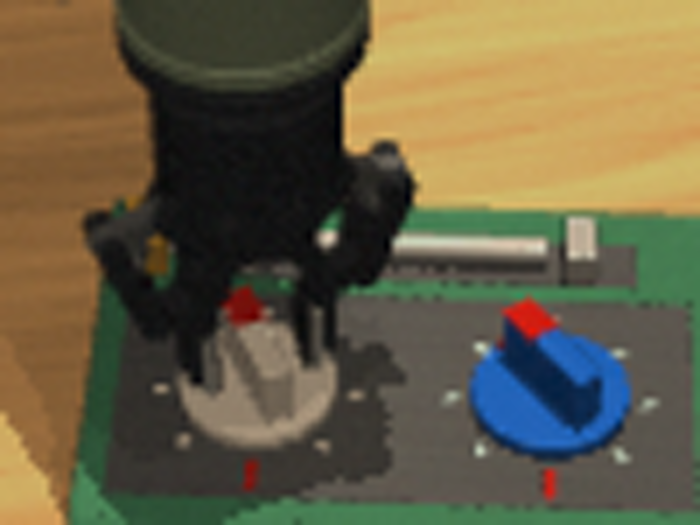

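Request:
move_arm --pt "-0.03 0 -0.05 0 0 0" --pt "0 0 0 0 0 0" --pt "0 0 0 0 0 0" --claw 0.5

```text
clock: 16.65
position: [0.521, 0.0258, 0.108]
tool_rot: [-3.142, 0.001, -2.977]
force: [0.7, -0.5, -0.1]
grip_width: 0.0214
```

Request:
move_arm --pt "0 0 0 0 0 0" --pt "0 0 0 0 0 0" --pt "0 0 0 0 0 0" --pt "0 0 0 0 0 0" --claw 1

```text
clock: 17.05
position: [0.5209, 0.0259, 0.1079]
tool_rot: [-3.142, 0.001, -2.977]
force: [-0.8, 0.9, 5.7]
grip_width: 0.0144
```

```bash
python3 s.py
```

```text
t 17.05 yaw -2.977 pos [0.5209 0.0259 0.1079] Ftool [ 0.6  1.  -5.7] M [0.121 0.213 0.246] tau -0.222 q7 1.488 w 0.0144
```

Request:
move_arm --pt "0 0 0 0 0 0" --pt "0 0 0 0 0 0" --pt "0.04 0 0.08 0 0 0" --pt "0 0 0 0 0 0" --claw 0.6

```text
clock: 17.45
position: [0.5194, 0.0255, 0.1052]
tool_rot: [-3.142, -0.0, -2.978]
force: [1.0, -0.2, -0.5]
grip_width: 0.0169
```

Request:
move_arm --pt "0 0 0 0 0 0" --pt "0 0 0 0 0 0" --pt "0 0 0 0 0 0" --pt "0 0 0 0 0 0" --claw 1

```text
clock: 17.85
position: [0.5195, 0.0256, 0.1053]
tool_rot: [-3.142, -0.001, -2.977]
force: [-1.9, 0.1, -3.3]
grip_width: 0.0136
```

```bash
python3 s.py
```

```text
t 17.85 yaw -2.9774 pos [0.5195 0.0256 0.1053] Ftool [1.9 0.4 3.3] M [-0.019  0.328  0.204] tau -0.209 q7 1.487 w 0.0136
```

Request:
move_arm --pt "0 0 0 0 0 0.01" --pt "0 0 0 0 0 0.01" --pt "0 0 0 0 0 0.01" --pt "0 0 0 0 0 0.01" --pt "0 0 0 0 0 0.01"

```text
clock: 18.35
position: [0.5195, 0.0255, 0.1053]
tool_rot: [-3.141, -0.0, -3.137]
force: [-2.1, -1.2, -5.2]
grip_width: 0.0141
```

```bash
python3 s.py
```

```text
t 18.35 yaw -3.1374 pos [0.5195 0.0255 0.1053] Ftool [ 2.1 -1.2  5.2] M [-0.165  0.577  0.213] tau 0.553 q7 1.362 w 0.0141
```

Request:
move_arm --pt "0 0 0 0 0 0.01" --pt "0 0 0 0 0 0.01" --pt "0 0 0 0 0 0.01" --pt "0 0 0 0 0 0.01" --pt "0 0 0 0 0 0.01"

```text
clock: 18.85
position: [0.5195, 0.0255, 0.1054]
tool_rot: [-3.141, -0.0, 2.989]
force: [-3.4, -1.3, -5.8]
grip_width: 0.0136
```

```bash
python3 s.py
```

```text
t 18.85 yaw 2.9888 pos [0.5195 0.0255 0.1054] Ftool [ 3.1 -1.8  5.8] M [-0.342  0.875  0.243] tau 0.554 q7 1.24 w 0.0136
```

Request:
move_arm --pt "0 0 0 0 0 0.01" --pt "0 0 0 0 0 0.01" --pt "0 0 0 0 0 0.01" --pt "0 0 0 0 0 0.01" --pt "0 0 0 0 0 0.01"

```text
clock: 19.35
position: [0.5195, 0.0254, 0.1054]
tool_rot: [-3.141, -0.0, 2.832]
force: [-4.8, -2.6, -8.0]
grip_width: 0.0139
```

```bash
python3 s.py
```

```text
t 19.35 yaw 2.8317 pos [0.5195 0.0254 0.1054] Ftool [ 3.7 -3.9  8. ] M [-0.474  0.977  0.284] tau 0.559 q7 1.119 w 0.0139
```

Request:
move_arm --pt "0.008 -0.01 0.012 0 0 0.01" --pt "0 0 0 0 0 0.01" --pt "0 0 0 0 0 0.01" --pt "0 0 0 0 0 0.01" --pt "0 0 0 0 0 0.01"

```text
clock: 19.85
position: [0.5195, 0.0254, 0.1053]
tool_rot: [3.141, 0.0, 2.675]
force: [-5.3, -1.8, -3.1]
grip_width: 0.0142
```

```bash
python3 s.py
```

```text
t 19.85 yaw 2.6748 pos [0.5195 0.0254 0.1053] Ftool [ 4.  -4.   3.1] M [-0.366  1.135  0.274] tau 0.551 q7 0.998 w 0.0142
```

Request:
move_arm --pt "0 0 0 0 0 0.004" --pt "0 0 0 0 0 0.004" --pt "0 0 0 0 0 0.004" --pt "0 0 0 0 0 0.004"

```text
clock: 20.25
position: [0.5195, 0.0254, 0.1053]
tool_rot: [3.141, 0.0, 2.625]
force: [-4.9, -1.8, -2.0]
grip_width: 0.0141
```

```bash
python3 s.py
```

```text
t 20.25 yaw 2.6252 pos [0.5195 0.0254 0.1053] Ftool [ 3.3 -4.   2. ] M [-0.383  1.107  0.247] tau 0.063 q7 0.96 w 0.0141
```

Request:
move_arm --pt "0 0 0 0 0 0.003" --pt "0 0 0 0 0 0.003" --pt "0 0 0 0 0 0.003" --pt "0 0 0 0 0 0.003"

```text
clock: 20.65
position: [0.5195, 0.0254, 0.1053]
tool_rot: [3.141, 0.0, 2.588]
force: [-5.0, -1.6, -2.7]
grip_width: 0.0135
```

```bash
python3 s.py
```

```text
t 20.65 yaw 2.5878 pos [0.5195 0.0254 0.1053] Ftool [ 3.4 -4.   2.7] M [-0.486  1.103  0.311] tau -0.052 q7 0.932 w 0.0135
```

Request:
move_arm --pt "0 0 0 0 0 0.003" --pt "0 0 0 0 0 0.003" --pt "0 0 0 0 0 0.003" --pt "0 0 0 0 0 0.003"

```text
clock: 21.05
position: [0.5195, 0.0254, 0.1053]
tool_rot: [3.141, 0.0, 2.55]
force: [-5.2, -1.5, -3.5]
grip_width: 0.0136
```

```bash
python3 s.py
```

```text
t 21.05 yaw 2.55 pos [0.5195 0.0254 0.1053] Ftool [ 3.5 -4.1  3.5] M [-0.463  1.154  0.249] tau -0.024 q7 0.903 w 0.0136
```

Request:
move_arm --pt "0 0 0 0 0 0.003" --pt "0 0 0 0 0 0.003" --pt "0 0 0 0 0 0.003" --pt "0 0 0 0 0 0.003"

```text
clock: 21.45
position: [0.5195, 0.0253, 0.1053]
tool_rot: [3.142, 0.0, 2.512]
force: [-4.0, -1.8, -3.2]
grip_width: 0.0136
```

```bash
python3 s.py
```

```text
t 21.45 yaw 2.5123 pos [0.5195 0.0253 0.1053] Ftool [ 2.2 -3.8  3.2] M [-0.461  1.156  0.308] tau -0.056 q7 0.874 w 0.0136
```

Request:
move_arm --pt "0 0 0 0 0 0.003" --pt "0 0 0 0 0 0.003" --pt "0 0 0 0 0 0.003" --pt "0 0 0 0 0 0.003"

```text
clock: 21.85
position: [0.5195, 0.0253, 0.1053]
tool_rot: [3.141, 0.0, 2.475]
force: [-5.3, -2.1, -2.7]
grip_width: 0.0138
```

```bash
python3 s.py
```

```text
t 21.85 yaw 2.4746 pos [0.5195 0.0253 0.1053] Ftool [ 2.9 -4.9  2.7] M [-0.519  1.113  0.247] tau -0.023 q7 0.845 w 0.0138
```

Request:
move_arm --pt "0 0 0 0 0 0.003" --pt "0 0 0 0 0 0.003" --pt "0 0 0 0 0 0.003" --pt "0 0 0 0 0 0.003"

```text
clock: 22.25
position: [0.5195, 0.0253, 0.1053]
tool_rot: [3.141, 0.0, 2.437]
force: [-5.3, -2.5, -2.6]
grip_width: 0.0139
```

```bash
python3 s.py
```

```text
t 22.25 yaw 2.4369 pos [0.5195 0.0253 0.1053] Ftool [ 2.4 -5.3  2.6] M [-0.504  1.138  0.308] tau -0.056 q7 0.816 w 0.0139
```

Request:
move_arm --pt "0 -0.006 0 0 0 0.003" --pt "0 0 0 0 0 0.003" --pt "0 0 0 0 0 0.003" --pt "0 0 0 0 0 0.003"

```text
clock: 22.65
position: [0.5194, 0.0253, 0.1053]
tool_rot: [3.141, 0.0, 2.4]
force: [-5.0, -1.5, -2.3]
grip_width: 0.0141
```

```bash
python3 s.py
```

```text
t 22.65 yaw 2.3996 pos [0.5194 0.0253 0.1053] Ftool [ 2.7 -4.5  2.3] M [-0.354  1.063  0.241] tau -0.023 q7 0.788 w 0.0141
```

Request:
move_arm --pt "0 0 0 0 0 0.003" --pt "0 0 0 0 0 0.003" --pt "0 0 0 0 0 0.003" --pt "0 0 0 0 0 0.003"

```text
clock: 23.05
position: [0.5195, 0.0253, 0.1053]
tool_rot: [3.141, 0.0, 2.362]
force: [-4.6, -2.2, -2.5]
grip_width: 0.0138
```

```bash
python3 s.py
```

```text
t 23.05 yaw 2.3619 pos [0.5195 0.0253 0.1053] Ftool [ 1.7 -4.8  2.5] M [-0.354  1.074  0.296] tau -0.057 q7 0.759 w 0.0138
```

Request:
move_arm --pt "0 0 0 0 0 0.003" --pt "0 0 0 0 0 0.003" --pt "0 0 0 0 0 0.003" --pt "0 0 0 0 0 0.003"

```text
clock: 23.45
position: [0.5194, 0.0253, 0.1053]
tool_rot: [3.141, 0.0, 2.324]
force: [-4.9, -2.2, -2.4]
grip_width: 0.0134
```

```bash
python3 s.py
```

```text
t 23.45 yaw 2.3242 pos [0.5194 0.0253 0.1053] Ftool [ 1.7 -5.1  2.4] M [-0.333  1.106  0.24 ] tau -0.023 q7 0.73 w 0.0134
```

Request:
move_arm --pt "0 0 0 0 0 0.003" --pt "0 0 0 0 0 0.003" --pt "0 0 0 0 0 0.003" --pt "0 0 0 0 0 0.003"

```text
clock: 23.85
position: [0.5194, 0.0253, 0.1053]
tool_rot: [3.141, 0.0, 2.286]
force: [-4.8, -1.5, -2.6]
grip_width: 0.0142
```

```bash
python3 s.py
```

```text
t 23.85 yaw 2.2865 pos [0.5194 0.0253 0.1053] Ftool [ 2.  -4.6  2.6] M [-0.369  1.174  0.306] tau -0.06 q7 0.702 w 0.0142
```

Request:
move_arm --pt "0 0 0 0 0 0.003" --pt "0 0 0 0 0 0.003" --pt "0 0 0 0 0 0.003" --pt "0 0 0 0 0 0.003"

```text
clock: 24.25
position: [0.5194, 0.0253, 0.1053]
tool_rot: [3.141, 0.0, 2.249]
force: [-4.6, -2.1, -1.5]
grip_width: 0.0142
```

```bash
python3 s.py
```

```text
t 24.25 yaw 2.2488 pos [0.5194 0.0253 0.1053] Ftool [ 1.2 -4.9  1.5] M [-0.389  1.072  0.279] tau -0.025 q7 0.673 w 0.0142
```

Request:
move_arm --pt "0 -0.006 0 0 0 0.003" --pt "0 0 0 0 0 0.003" --pt "0 0 0 0 0 0.003" --pt "0 0 0 0 0 0.003"

```text
clock: 24.65
position: [0.5194, 0.0252, 0.1053]
tool_rot: [3.141, 0.0, 2.212]
force: [-4.2, -1.5, 0.1]
grip_width: 0.0143
```

```bash
python3 s.py
```

```text
t 24.65 yaw 2.2116 pos [0.5194 0.0252 0.1053] Ftool [ 1.3 -4.2 -0.1] M [-0.233  0.918  0.243] tau -0.074 q7 0.645 w 0.0143
```

Request:
move_arm --pt "0 0 0 0 0 0.003" --pt "0 0 0 0 0 0.003" --pt "0 0 0 0 0 0.003" --pt "0 0 0 0 0 0.003"

```text
clock: 25.05
position: [0.5194, 0.0252, 0.1052]
tool_rot: [3.141, 0.0, 2.174]
force: [-3.7, 0.3, 2.2]
grip_width: 0.0142
```

```bash
python3 s.py
```

```text
t 25.05 yaw 2.1739 pos [0.5194 0.0252 0.1052] Ftool [ 2.3 -2.9 -2.2] M [-0.096  0.823  0.228] tau -0.03 q7 0.617 w 0.0142
```

Request:
move_arm --pt "0 0 0 0 0 0.003" --pt "0 0 0 0 0 0.003" --pt "0 0 0 0 0 0.003" --pt "0 0 0 0 0 0.003"

```text
clock: 25.45
position: [0.5193, 0.0252, 0.1052]
tool_rot: [3.141, 0.0, 2.136]
force: [-2.9, -1.3, 5.3]
grip_width: 0.0138
```

```bash
python3 s.py
```

```text
t 25.45 yaw 2.1362 pos [0.5193 0.0252 0.1052] Ftool [ 0.5 -3.1 -5.3] M [-0.11   0.684  0.31 ] tau -0.06 q7 0.588 w 0.0138
```

Request:
move_arm --pt "0 0 0 0 0 0.003" --pt "0 0 0 0 0 0.003" --pt "0 0 0 0 0 0.003"

```text
clock: 25.75
position: [0.5193, 0.0252, 0.1052]
tool_rot: [3.141, 0.0, 2.108]
force: [-4.0, -0.2, 5.6]
grip_width: 0.0137
```

```bash
python3 s.py
```

```text
t 25.75 yaw 2.1079 pos [0.5193 0.0252 0.1052] Ftool [ 1.9 -3.5 -5.6] M [-0.03   0.702  0.189] tau -0.027 q7 0.567 w 0.0137
```

Request:
move_arm --pt "0 0 0 0 0 0.003" --pt "0 0 0 0 0 0.003" --pt "0 0 0 0 0 0.003"

```text
clock: 26.05
position: [0.5193, 0.0252, 0.1052]
tool_rot: [3.141, 0.0, 2.08]
force: [-3.2, 0.1, 4.6]
grip_width: 0.0139
```

```bash
python3 s.py
```

```text
t 26.05 yaw 2.0796 pos [0.5193 0.0252 0.1052] Ftool [ 1.7 -2.8 -4.6] M [-0.049  0.715  0.294] tau -0.01 q7 0.545 w 0.0139
```

Request:
move_arm --pt "0 0 0 0 0 0.003" --pt "0 0 0 0 0 0.003" --pt "0 0 0 0 0 0.003"

```text
clock: 26.35
position: [0.5194, 0.0252, 0.1052]
tool_rot: [3.141, 0.0, 2.051]
force: [-3.1, -0.1, 6.4]
grip_width: 0.014
```

```bash
python3 s.py
```

```text
t 26.35 yaw 2.0514 pos [0.5194 0.0252 0.1052] Ftool [ 1.3 -2.8 -6.4] M [-0.041  0.698  0.262] tau -0.053 q7 0.524 w 0.014
```

Request:
move_arm --pt "0 0 0 0 0 0.003" --pt "0 0 0 0 0 0.003" --pt "0 0 0 0 0 0.003"

```text
clock: 26.65
position: [0.5193, 0.0252, 0.1052]
tool_rot: [3.141, 0.0, 2.023]
force: [-3.3, 0.1, 5.0]
grip_width: 0.0136
```

```bash
python3 s.py
```

```text
t 26.65 yaw 2.023 pos [0.5193 0.0252 0.1052] Ftool [ 1.6 -3.  -5. ] M [-0.039  0.712  0.281] tau -0.026 q7 0.502 w 0.0136
```

Request:
move_arm --pt "0 0 0 0 0 0.003" --pt "0 0 0 0 0 0.003" --pt "0 0 0 0 0 0.003"

```text
clock: 26.95
position: [0.5193, 0.0252, 0.1052]
tool_rot: [3.141, 0.0, 1.995]
force: [-3.1, -0.9, 5.8]
grip_width: 0.0139
```

```bash
python3 s.py
```

```text
t 26.95 yaw 1.9949 pos [0.5193 0.0252 0.1052] Ftool [ 0.4 -3.2 -5.8] M [-0.096  0.721  0.221] tau -0.003 q7 0.481 w 0.0139
```

Request:
move_arm --pt "0 0 0 0 0 0.003" --pt "0 0 0 0 0 0.003" --pt "0 0 0 0 0 0.003"

```text
clock: 27.25
position: [0.5193, 0.0252, 0.1052]
tool_rot: [3.141, 0.0, 1.967]
force: [-2.9, 0.3, 6.1]
grip_width: 0.0138
```

```bash
python3 s.py
```

```text
t 27.25 yaw 1.9666 pos [0.5193 0.0252 0.1052] Ftool [ 1.4 -2.5 -6.1] M [-0.074  0.715  0.274] tau -0.045 q7 0.46 w 0.0138
```

Request:
move_arm --pt "0 0 0 0 0 0.003" --pt "0 0 0 0 0 0.003" --pt "0 0 0 0 0 0.003"

```text
clock: 27.55
position: [0.5193, 0.0252, 0.1052]
tool_rot: [3.141, 0.0, 1.938]
force: [-4.3, 0.8, 5.0]
grip_width: 0.0138
```

```bash
python3 s.py
```

```text
t 27.55 yaw 1.9383 pos [0.5193 0.0252 0.1052] Ftool [ 2.3 -3.7 -5. ] M [-0.095  0.779  0.281] tau -0.028 q7 0.438 w 0.0138
```

Request:
move_arm --pt "0 0 0 0 0 0.003" --pt "0 0 0 0 0 0.003" --pt "0 0 0 0 0 0.003"

```text
clock: 27.85
position: [0.5193, 0.0252, 0.1052]
tool_rot: [3.141, 0.0, 1.91]
force: [-3.6, 0.0, 4.7]
grip_width: 0.0138
```

```bash
python3 s.py
```

```text
t 27.85 yaw 1.9099 pos [0.5193 0.0252 0.1052] Ftool [ 1.2 -3.3 -4.7] M [-0.082  0.725  0.252] tau 0.005 q7 0.417 w 0.0138
```

Request:
move_arm --pt "0 0 0 0 0 0.003" --pt "0 0 0 0 0 0.003" --pt "0 0 0 0 0 0.003"

```text
clock: 28.15
position: [0.5193, 0.0252, 0.1052]
tool_rot: [3.141, 0.0, 1.882]
force: [-3.2, -0.7, 5.6]
grip_width: 0.014
```

```bash
python3 s.py
```

```text
t 28.15 yaw 1.8816 pos [0.5193 0.0252 0.1052] Ftool [ 0.3 -3.3 -5.6] M [-0.04   0.77   0.212] tau 0.056 q7 0.396 w 0.014
```

Request:
move_arm --pt "0 0 0 0 0 0.003" --pt "0 0 0 0 0 0.003" --pt "0 0 0 0 0 0.003"

```text
clock: 28.45
position: [0.5192, 0.0252, 0.1052]
tool_rot: [3.141, -0.0, 1.853]
force: [-3.4, 0.9, 4.6]
grip_width: 0.0138
```

```bash
python3 s.py
```

```text
t 28.45 yaw 1.8532 pos [0.5192 0.0252 0.1052] Ftool [ 1.8 -3.1 -4.6] M [0.243 0.85  0.02 ] tau 0.13 q7 0.374 w 0.0138
```

Request:
move_arm --pt "0 0 0 0 0 0.003" --pt "0 0 0 0 0 0.003"

```text
clock: 28.65
position: [0.5192, 0.0253, 0.1052]
tool_rot: [3.141, -0.0, 1.834]
force: [-4.4, -0.6, 5.6]
grip_width: 0.0136
```

```bash
python3 s.py
```

```text
t 28.65 yaw 1.8343 pos [0.5192 0.0253 0.1052] Ftool [ 0.5 -4.4 -5.6] M [ 0.063  0.844 -0.064] tau 0.251 q7 0.36 w 0.0136
```

Request:
move_arm --pt "0 0 0 0 0 0.003" --pt "0 0 0 0 0 0.002"

```text
clock: 28.85
position: [0.5192, 0.0252, 0.1052]
tool_rot: [3.142, -0.0, 1.819]
force: [-1.9, 0.2, 5.0]
grip_width: 0.0133
```

```bash
python3 s.py
```

```text
t 28.85 yaw 1.8187 pos [0.5192 0.0252 0.1052] Ftool [ 0.6 -1.8 -5. ] M [0.101 0.833 0.147] tau -0.01 q7 0.348 w 0.0133
```

Request:
move_arm --pt "0 0 0 0 0 0.003" --pt "0 0 0 0 0 0.003" --pt "0 0 0 0 0 0.003"

```text
clock: 29.15
position: [0.5192, 0.0252, 0.1052]
tool_rot: [3.142, -0.0, 1.791]
force: [-3.4, 0.8, 5.9]
grip_width: 0.0139
```

```bash
python3 s.py
```

```text
t 29.15 yaw 1.7907 pos [0.5192 0.0252 0.1052] Ftool [ 1.5 -3.1 -5.9] M [0.079 0.888 0.268] tau -0.011 q7 0.327 w 0.0139
```

Request:
move_arm --pt "0 0 0 0 0 0.003" --pt "0 0 0 0 0 0.003"

```text
clock: 29.35
position: [0.5192, 0.0252, 0.1052]
tool_rot: [3.142, -0.0, 1.772]
force: [-3.2, 0.3, 4.9]
grip_width: 0.0135
```

```bash
python3 s.py
```

```text
t 29.35 yaw 1.7718 pos [0.5192 0.0252 0.1052] Ftool [ 0.9 -3.1 -4.9] M [0.059 0.867 0.279] tau -0.007 q7 0.313 w 0.0135
```

Request:
move_arm --pt "0 0 0 0 0 0.003" --pt "0 0 0 0 0 0.003"

```text
clock: 29.55
position: [0.5192, 0.0252, 0.1052]
tool_rot: [3.142, -0.0, 1.753]
force: [-2.9, -0.2, 5.5]
grip_width: 0.0136
```

```bash
python3 s.py
```

```text
t 29.55 yaw 1.753 pos [0.5192 0.0252 0.1052] Ftool [ 0.3 -2.9 -5.5] M [0.053 0.856 0.246] tau -0.019 q7 0.299 w 0.0136
```

Request:
move_arm --pt "0 0 0 0 0 0.003"

```text
clock: 29.65
position: [0.5192, 0.0252, 0.1052]
tool_rot: [-3.142, -0.0, 1.744]
force: [-3.3, 0.3, 6.1]
grip_width: 0.0135
```

```bash
python3 s.py
```

```text
t 29.65 yaw 1.7436 pos [0.5192 0.0252 0.1052] Ftool [ 0.8 -3.2 -6.1] M [0.062 0.866 0.317] tau -0.078 q7 0.292 w 0.0135
```

Rising slightly (0.317). One more small step to confirm the far wall.

Request:
move_arm --pt "0 0 0 0 0 0.003"

```text
clock: 29.75
position: [0.5192, 0.0252, 0.1052]
tool_rot: [3.141, -0.0, 1.734]
force: [-3.2, 0.4, 5.9]
grip_width: 0.0139
```

```bash
python3 s.py
```

```text
t 29.75 yaw 1.7343 pos [0.5192 0.0252 0.1052] Ftool [ 0.9 -3.1 -5.9] M [0.014 0.877 0.375] tau -0.144 q7 0.285 w 0.0139
```

Request:
move_arm --pt "0 0 0 0 0 -0.005" --pt "0 0 0 0 0 -0.005" --pt "0 0 0 0 0 -0.005" --pt "0 0 0 0 0 0" --pt "0 0 0 0 0 0"

```text
clock: 30.25
position: [0.5192, 0.0253, 0.1052]
tool_rot: [3.142, -0.0, 1.781]
force: [-3.8, 1.3, 5.8]
grip_width: 0.0136
```

Request:
move_arm --pt "0 0 0 0 0 0" --pt "0 0 0 0 0 0" --pt "0 0 -0.2 0 0 0" --pt "0 0 -0.6 0 0 0" --pt "0 0 -1 0 0 0" --claw 0.1

```text
clock: 30.75
position: [0.5187, 0.025, 0.15]
tool_rot: [-3.14, 0.0, 1.782]
force: [-0.6, -0.4, 0.0]
grip_width: 0.0386
```

Request:
move_arm --pt "0 0 -0.6 0 0 0.034" --pt "0 0 0 0 0 0.034" --pt "0 0 0 0 0 0.034" --pt "0 0 0 0 0 0.035" --pt "0 0 0 0 0 0"

```text
clock: 31.25
position: [0.5193, 0.0253, 0.1654]
tool_rot: [3.141, 0.0, 1.35]
force: [0.0, -0.1, -0.0]
grip_width: 0.0387
```

```bash
python3 s.py; python3 -c "
from h import *
delta(.448,.0818,.165,1.3504)"
```

```text
t 31.25 yaw 1.3496 pos [0.5193 0.0253 0.1654] Ftool [-0.1  0.   0. ] M [-0.001  0.013  0.006] tau -2.754 q7 -0.071 w 0.0387
pos [0.5193 0.0253 0.1654] rot [3.141 0.    1.35 ] F [ 0.02 -0.14 -0.01] M [-0.001  0.013  0.006] q [-0.52  0.49  0.49  1.96 -0.32  0.77 -0.07] t 31.25
shift units [ 1.579 -3.28   0.013]
turn units [ 0.0001  0.     -0.0002]
```

Request:
move_arm --pt "0.4 -0.82 0 0 0 0" --pt "0.4 -0.82 0 0 0 0" --pt "0.4 -0.82 0 0 0 0" --pt "0.38 -0.82 0 0 0 0" --pt "0 0 0 0 0 0"

```text
clock: 31.75
position: [0.4461, 0.0831, 0.1652]
tool_rot: [-3.14, -0.001, 1.357]
force: [-0.0, -1.0, 0.3]
grip_width: 0.0387
```

```bash
python3 -c "
from h import *
import cv2
delta(.448,.0818,.10,1.3504)
for n,(x,y,w,h) in dict(scene=(190,120,130,100),top=(175,125,125,95)).items():
    f=viewer.grab_frame(n)[:,:,::-1]; cv2.imwrite(f'pics/{n}6.png',cv2.resize(f[y:y+h,x:x+w],None,fx=6,fy=6,interpolation=cv2.INTER_CUBIC))
"
```

```text
pos [0.4461 0.0831 0.1652] rot [-3.140e+00 -1.000e-03  1.357e+00] F [-0.05 -1.    0.31] M [ 0.021 -0.026 -0.038] q [-0.71  0.39  0.5   2.12 -0.29  0.7  -0.22] t 31.75
shift units [-0.036  0.089  2.609]
turn units [-0.0004 -0.0002  0.0022]
```

View pics/scene6.png

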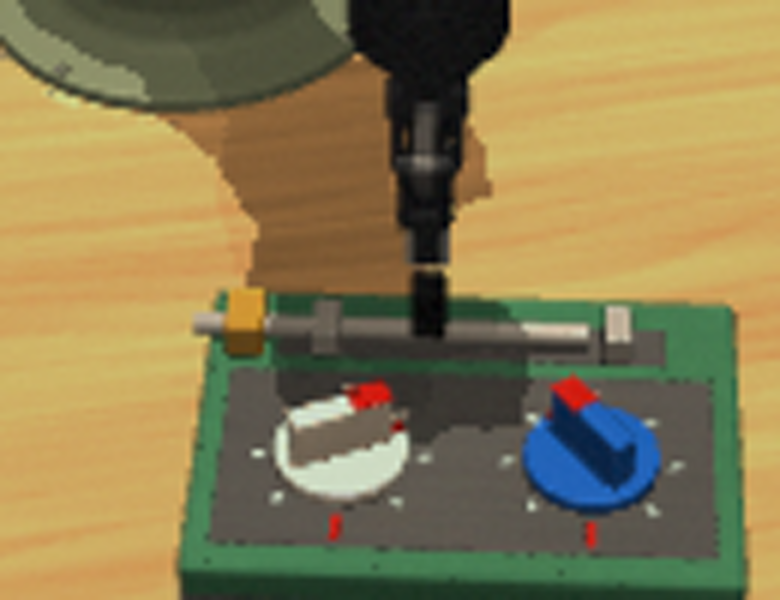

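View pics/top6.png

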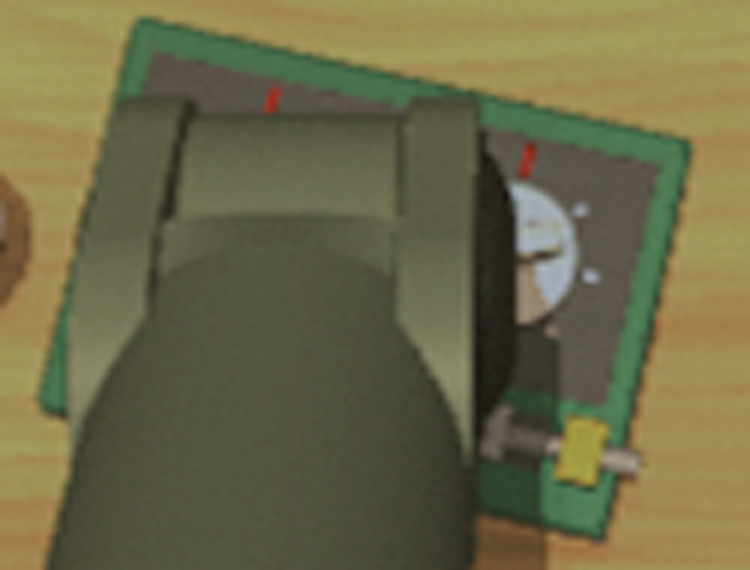

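Request:
move_arm --pt "0 0.05 0.6 0 0 0" --pt "0 0 0.6 0 0 0" --pt "0 0 0.6 0 0 0" --pt "0 0 0.4 0 0 0" --pt "0 0 0 0 0 0"

```text
clock: 32.35
position: [0.449, 0.0806, 0.1093]
tool_rot: [-3.14, 0.001, 1.352]
force: [-0.2, -0.3, -0.2]
grip_width: 0.0383
```

```bash
python3 s.py; python3 -c "
from h import *
import cv2
delta(.448,.0818,.10,1.3504)
for n,(x,y,w,h) in dict(scene=(190,120,130,100)).items():
    f=viewer.grab_frame(n)[:,:,::-1]; cv2.imwrite(f'pics/{n}7.png',cv2.resize(f[y:y+h,x:x+w],None,fx=6,fy=6,interpolation=cv2.INTER_CUBIC))
"
```

```text
t 32.35 yaw 1.3516 pos [0.449  0.0806 0.1093] Ftool [-0.3 -0.1  0.2] M [0.011 0.022 0.062] tau 0.47 q7 -0.151 w 0.0383
pos [0.449  0.0806 0.1093] rot [-3.140e+00  1.000e-03  1.352e+00] F [-0.16 -0.27 -0.2 ] M [0.011 0.022 0.062] q [-0.63  0.5   0.42  2.15 -0.38  0.56 -0.15] t 32.35
shift units [ 0.038 -0.047  0.37 ]
turn units [-0.0004  0.0003  0.0004]
```

View pics/scene7.png

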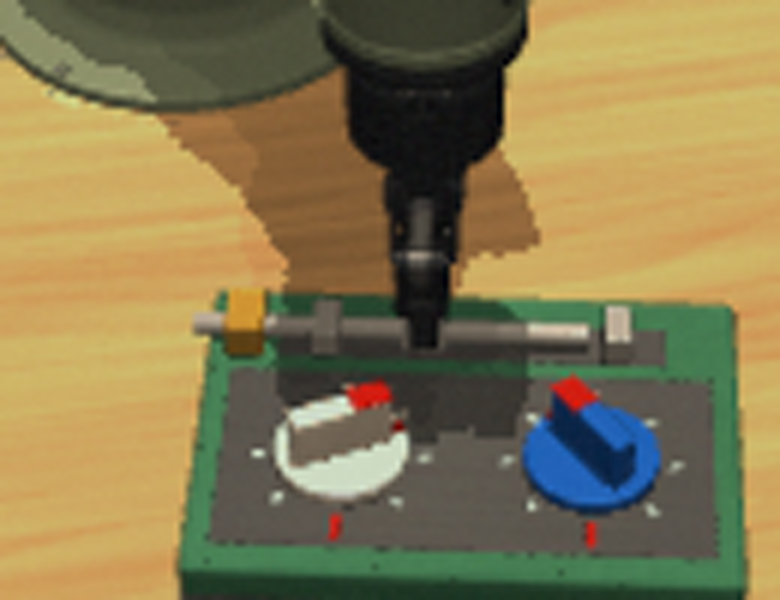

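Request:
move_arm --pt "0.04 -0.04 0.3 0 0 0" --pt "0 0 0 0 0 0" --pt "0 0 0 0 0 0" --claw 0.4

```text
clock: 32.7
position: [0.4483, 0.0826, 0.1028]
tool_rot: [3.141, -0.0, 1.352]
force: [0.1, 0.7, 0.4]
grip_width: 0.0257
```

```bash
python3 s.py
```

```text
t 32.7 yaw 1.3518 pos [0.4483 0.0826 0.1028] Ftool [ 0.7 -0.1 -0.4] M [-0.026 -0.015 -0.022] tau 0.041 q7 -0.145 w 0.0257
```

Request:
move_arm --pt "0 0 0 0 0 0" --pt "0 0 0 0 0 0" --pt "0 0 0 0 0 0" --pt "0 0 0 0 0 0" --claw 1

```text
clock: 33.1
position: [0.4479, 0.0827, 0.1029]
tool_rot: [-3.141, -0.0, 1.352]
force: [-5.0, 0.6, 5.2]
grip_width: 0.0177
```

```bash
python3 s.py
```

```text
t 33.1 yaw 1.3519 pos [0.4479 0.0827 0.1029] Ftool [-0.5 -5.  -5.2] M [0.103 0.74  0.062] tau -0.015 q7 -0.145 w 0.0177
```

Request:
move_arm --pt "0.08 -0.015 -0.01 0 0 0" --pt "0.08 0 0 0 0 0" --pt "0.08 0 0 0 0 0"

```text
clock: 33.4
position: [0.4491, 0.0886, 0.103]
tool_rot: [-3.141, 0.0, 1.352]
force: [-2.8, -1.6, 2.8]
grip_width: 0.0176
```

```bash
python3 s.py
```

```text
t 33.4 yaw 1.3516 pos [0.4491 0.0886 0.103 ] Ftool [-2.2 -2.4 -2.8] M [-0.304  0.432  0.014] tau 0.094 q7 -0.158 w 0.0176
```

Request:
move_arm --pt "0.15 0 0 0 0 0" --pt "0.15 0 0 0 0 0" --pt "0.15 0 0 0 0 0" --pt "0.15 0 0 0 0 0" --pt "0.15 0 0 0 0 0"

```text
clock: 33.9
position: [0.4533, 0.1072, 0.1029]
tool_rot: [-3.142, -0.0, 1.352]
force: [-3.7, -1.8, 5.4]
grip_width: 0.0175
```

```bash
python3 s.py
```

```text
t 33.9 yaw 1.3518 pos [0.4533 0.1072 0.1029] Ftool [-2.6 -3.2 -5.4] M [-0.395  0.603  0.044] tau 0.204 q7 -0.192 w 0.0175
```

Request:
move_arm --pt "0.15 0 0 0 0 0" --pt "0.15 0 0 0 0 0" --pt "0.15 0 0 0 0 0" --pt "0.13 0 0 0 0 0" --pt "0.1 0 0 0 0 0"

```text
clock: 34.4
position: [0.457, 0.1239, 0.103]
tool_rot: [-3.142, -0.0, 1.352]
force: [-4.0, -1.6, 6.5]
grip_width: 0.0176
```

```bash
python3 s.py
```

```text
t 34.4 yaw 1.3519 pos [0.457  0.1239 0.103 ] Ftool [-2.4 -3.6 -6.5] M [-0.363  0.591  0.064] tau 0.095 q7 -0.222 w 0.0176
```

Request:
move_arm --pt "0.04 0 0 0 0 0" --pt "0.04 0 0 0 0 0" --pt "0.04 0 0 0 0 0"

```text
clock: 34.7
position: [0.4576, 0.1266, 0.1029]
tool_rot: [-3.141, -0.0, 1.352]
force: [-3.8, -2.9, 5.7]
grip_width: 0.0172
```

```bash
python3 s.py
```

```text
t 34.7 yaw 1.3519 pos [0.4576 0.1266 0.1029] Ftool [-3.6 -3.1 -5.7] M [-0.774  0.711  0.015] tau 0.03 q7 -0.227 w 0.0172
```

Request:
move_arm --pt "0.02 0 0 0 0 0" --pt "0.01 0 0 0 0 0"

```text
clock: 34.9
position: [0.4576, 0.1267, 0.1029]
tool_rot: [-3.141, 0.001, 1.351]
force: [-5.0, -7.2, 7.2]
grip_width: 0.0177
```

```bash
python3 s.py
```

```text
t 34.9 yaw 1.3514 pos [0.4576 0.1267 0.1029] Ftool [-8.2 -3.3 -7.2] M [-1.532  0.839  0.026] tau -0.055 q7 -0.229 w 0.0177
```

The bolt has reached its end stop: push force rose to 8 N and the handle stopped moving. I'll release and lift.

Request:
move_arm --pt "0 0 0 0 0 0" --pt "0 0 0 0 0 0" --pt "0 0 -0.2 0 0 0" --pt "0 0 -0.7 0 0 0" --pt "0 0 -1 0 0 0" --claw 0.1

```text
clock: 35.4
position: [0.4574, 0.1268, 0.1506]
tool_rot: [-3.14, 0.001, 1.351]
force: [0.4, 0.5, -0.7]
grip_width: 0.0385
```

Request:
move_arm --pt "0 0 -1 0 0 0" --pt "0 0 -1 0 0 0" --pt "0 -1 -0.5 0 0 0" --pt "0 0 0 0 0 0" --pt "0 0 0 0 0 0"

```text
clock: 35.9
position: [0.4335, 0.1329, 0.2133]
tool_rot: [3.141, -0.001, 1.353]
force: [0.5, -0.4, -0.5]
grip_width: 0.0386
```

```bash
python3 s.py; python3 -c "
from h import *
import cv2
for n,(x,y,w,h) in dict(scene=(190,120,130,100)).items():
    f=viewer.grab_frame(n)[:,:,::-1]; cv2.imwrite(f'pics/{n}8.png',cv2.resize(f[y:y+h,x:x+w],None,fx=6,fy=6,interpolation=cv2.INTER_CUBIC))
    cv2.imwrite('pics/full8.png',f)
"
```

```text
t 35.9 yaw 1.3526 pos [0.4335 0.1329 0.2133] Ftool [-0.3  0.6  0.5] M [ 0.036 -0.029  0.004] tau -0.305 q7 -0.4 w 0.0386
```

View pics/scene8.png

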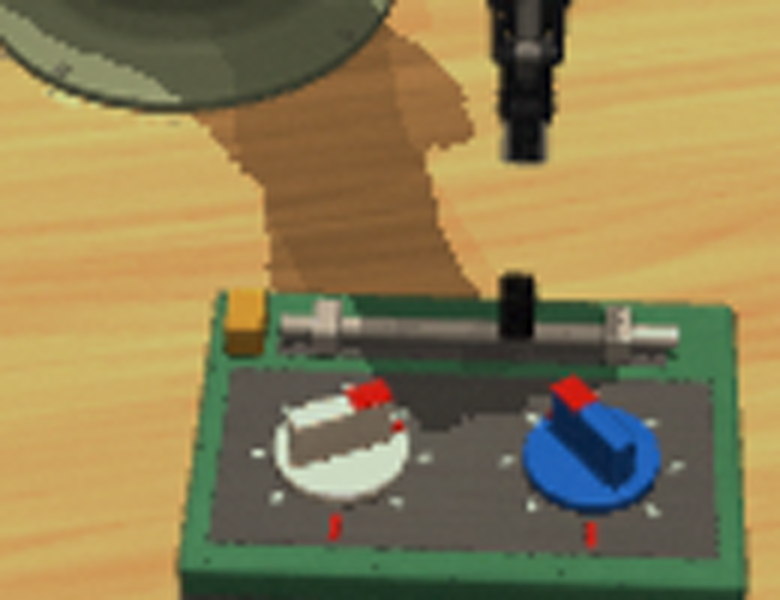

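View pics/full8.png

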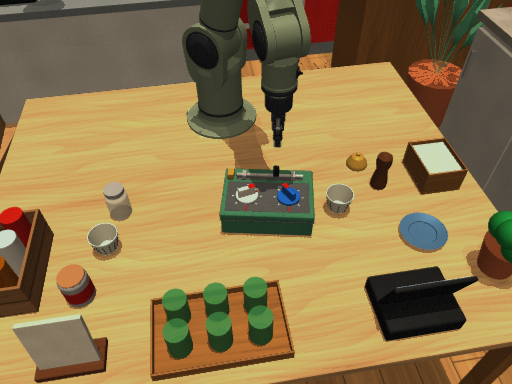

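The bolt's end, at crop (283,325), is clear of the keeper at (245,320). Both dials are where I left them, the objects around the box stand where they did, and the gripper is free.

```bash
python3 -c "
from workcell import workorder
print(workorder.job_done())"
```

```text
the job is handed in; nothing more can be done
None
```

The cash box is unlocked. Both dials are in their catches, the bolt is fully out of the brass keeper, and the gripper has let go. I handed the job in at about 36 s of the 72 s allowed.

- **Blue dial:** turned counter-clockwise from about 3.42 rad to its catch at about 2.46 rad, just past the printed 3. I felt it resist on both sides of the catch, with at most about 0.48 N m at the end of any step.
- **White dial:** turned clockwise from about 2.76 rad to its catch at about 4.28 rad, past the printed 5. I felt the pull-in on entry and the resistance on the far side, at most about 0.38 N m. I did not turn it back to feel the entry side, as I did on the blue dial.
- **Bolt:** it slid freely at about 2–3 N for 45 mm. The push force then rose to 8 N at the end stop, and I released it.

The last picture shows the bolt's end clear of the keeper and both dials where I left them. The cups, jar and mill look unmoved, and the gripper is about 9 cm above the bolt handle, reading no contact force. While I gripped the first dial the wrist force briefly reached about 16 N, well under the limit, and I eased it off. No check failed. The two cameras disagreed by about 6 mm on the box's position, so I used the positions felt while gripping the dials to find the bolt handle.

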